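# Serve the spare knobs out over the card cabinet's edge

### The arm

A 7-joint arm with a two-finger parallel gripper is mounted at the origin on the work surface. World frame = base frame: x ahead of the robot, y to its left, z up, the work surface at z = 0. Lengths are in m, angles in rad, forces in N, time in s.
With the tool pointing down it reaches from about 0.4 to 0.85 m from the base axis. Payload 4.5 kg.
Tool frame: the origin (TCP) lies midway between the tips of the shut fingers; the grasp point (between the pads) lies grasp_offset behind it (grasp_offset is the distance from the TCP to the grasp point, in m); z points along the fingers, y is the direction in which the jaws open and shut (so a half turn about z gives the same grasp; the last joint's range is limited). The gripper opens to 85 mm and grips with 20 to 120 N. Pads are 22 mm wide; open, the fingers measure 114 mm over their backs; the gripper's body (76 mm by 85 mm) begins 54 mm behind the grasp point. The pads swing forward as they close: fully open they stand 13 mm farther back than shut.
Start: joints at [-1.302, 0.689, -0.195, 1.565, 0.157, 0.902, -0.215], TCP at [0.145, 0.608, 0.231] pointing down, gripper open.
Joint ranges: [-3.01, 3.01], [-0.46, 2.08], [-1.47, 1.51], [0.13, 2.56], [-1, 4.14], [0.04, 2.09], [-2.66, 2.66]. Speed limits (rad/s): [2.57, 2.57, 3.14, 3.14, 3.14, 3.14, 3.14].

### API

Orientations are given as a unit quaternion [w, x, y, z].
In Python, from plant import * gives the robot as it stands.
- The arm moves only by the tool send_rows, never from a script. Its argument "increments" is a list of rows, each a list of 5 numbers: the opening, from 0 (shut) to 1 (fully open), then the shift along the tool's x, y, z in mm, then the turn about the tool's z in rad. A call has 1 to 20 rows; each row shifts and turns the pose as measured when the row begins, along the tool's axes as they then stand; what a row does not reach is not made up. A row lasts 1/12 s, in which the tool goes at most 41.7 mm and 7.16 degrees, less where a joint would pass 70% of its speed; a pose out of reach is approached as far as the arm can. A call with a gripper value outside its range is refused whole. The fingers move at their own pace and stop on an object; "newtons" is the grip in N (left out, the last holds). Time passes only in rows, so rows that do not move let the fingers close. It gives the time, the measured TCP pose, the force and the opening at its end, in the units of the state.
- state(): the state, without advancing time (a new reading comes with each control period).
- get_image(name): name is "scene" or "side" or "wrist"; returns a dict with "frame" (400x640x3 uint8, red, green, blue), "z_map" (400x640 float32, m along the optical axis (not along the pixel's ray), 0 where there is no reading), "camera_matrix" (3x3 intrinsics, pixels), "pose" (4x4, takes a point from camera to world coordinates). Camera axes: x right, y down, z forward; pixel columns grow to the right and rows downward; lengths in m; the calibration is good to about 2 mm. A picture is of the moment at which its call begins.
- sign_off(): hands the job in, once; it reports no verdict.
Trained networks look in a picture, given as the dict that the camera call returned (one of the last four; its "shot" number tells which), for a name from the list of things; names that differ only in an ending like _2 or _b are one class to them, and where a whole thing is asked for, a point or a joint stands for the part that bears it (a point fixed in the world has none). Each returns a list of dicts, best first, with "confidence" (0 to 1); they miss things now and then, are a little off and sometimes report something else, mostly with a low value. They report only what shows in the picture. A call takes as long as a camera call.
- recognise(label, picture): "bbox" ([centre column, centre row, width, height] in pixels, round what is visible of it).
- outline_of(label, picture): "region" (400x640 bool, what is visible of it) and "bbox" ([centre column, centre row, width, height] in pixels, round what is visible of it).
- tip_of(label, picture): "point" ([column, row] in pixels: a listed point, or the origin of a listed thing).
The state is a dict: "t": time; "joint_pos": joint angles; "joint_vel": joint speeds; "joint_torque": joint torques, N m; "tool_pos": TCP position; "orientation": TCP orientation; "ft_force": force on the tool from outside, world axes, zero at the start; "wrist_torque": the same for the moment, N m; "grip_width": finger opening in m.
Only numpy, scipy, OpenCV 4.12 (cv2) and the standard library are available. Lean on these libraries where they do the work, as an engineer would, in place of code of your own. Each camera call takes 0.05 s, during which the arm holds its last target.

### The job

Pour all six brass ball knobs from the cup into the green tray on the end of the board and stand the empty cup back upright on the table. Then take the board by its dark grip and slide it straight and square out over the front of the card cabinet until its red line is level with the cabinet's front edge, keeping it flat on the top. It would tip there, so finish while still holding it; never let it tip, and leave the card box, the stamp and the bell alone.

Things in the scene. Friction and masses are not known exactly. Their poses are not given: they have to be found in the camera images.
- cabinet: Dark wooden table-top card cabinet, fixed, 260 (its x) by 300 (its y) by 120 mm high, flat bare top. Origin: centre of its underside on the table. Its +y axis points out of its front, the side with two drawer fronts, brass label holders and knobs (those stand out up to 23 mm, below the top edge).
- cabinet_edge (a point): Middle of the cabinet's front top edge, 150 mm along its +y from the centre and 120 mm up. Axes as the cabinet's: +y straight out over the edge, x along the edge.
- board: Loose pale wooden board lying flat on the cabinet, free to slide, 160 (x) by 340 (y) by 14 mm, about 0.6 kg with the green tray fixed at its outer (+y) end and the dark grip block near its rear end. Origin: centre of its underside. The outer end starts 50 to 90 mm past the cabinet's front edge; out at its red line it tips unless its rear is held down.
- tray_in (a point): Centre of the floor of the green open tray on the board, on the board's top face, 65 mm from the board's outer end. Inside 138 (board's x) by 114 mm (board's y); walls 45 mm high above this point and 6 mm thick.
- board_grip (a point): Centre of the dark wooden grip block fixed on the board, 24 mm thick (board's x), 52 mm long (board's y), 46 mm high on the board's top face; the point is half-way up (23 mm over the board's top) and 32 mm from the board's rear end. Pinch it across its 24 mm from above.
- cup: Loose straight round aluminium cup, open at the top, standing on the table, 64 mm outside diameter, 70 mm high, wall 2.5 mm, about 0.12 kg empty, stiff: grip it firmly, it may turn in a weak grip; the six knobs lie in one layer on its floor. Origin: centre of its underside.
- cup_mid (a point): Centre of the cup, on its axis half-way up (35 mm above its underside, 35 mm below its rim); z along the axis towards the mouth.
- cardbox: Bystander: small wooden box full of index cards, 90 by 130 by 76 mm high; origin at its underside. Leave alone.
- stamp: Bystander: dark wooden hand stamp, 40 mm diameter, 78 mm high; origin at its underside. Leave alone.
- bell: Bystander: steel desk bell, 84 mm diameter, 55 mm high; origin at its underside. Leave alone.
- board_line (a point): Middle of the red line, 4 mm wide, painted straight across the board's top and down its sides, 190 mm from the board's outer end, so 20 mm behind the board's centre; the point is on the top face, axes as the board's. At the start it lies 100 to 140 mm behind the cabinet's front edge.
- knob0_mid (a point): Middle of brass drawer knob 0 of six, loose in the cup at the start: a plain ball of 18 mm diameter with a small dark screw hole, 22 g; it rolls freely. The point is the ball's centre.
- knob1_mid (a point): Middle of brass drawer knob 1 of six, loose in the cup at the start: a plain ball of 18 mm diameter with a small dark screw hole, 22 g; it rolls freely. The point is the ball's centre.
- knob2_mid (a point): Middle of brass drawer knob 2 of six, loose in the cup at the start: a plain ball of 18 mm diameter with a small dark screw hole, 22 g; it rolls freely. The point is the ball's centre.
- knob3_mid (a point): Middle of brass drawer knob 3 of six, loose in the cup at the start: a plain ball of 18 mm diameter with a small dark screw hole, 22 g; it rolls freely. The point is the ball's centre.
- knob4_mid (a point): Middle of brass drawer knob 4 of six, loose in the cup at the start: a plain ball of 18 mm diameter with a small dark screw hole, 22 g; it rolls freely. The point is the ball's centre.
- knob5_mid (a point): Middle of brass drawer knob 5 of six, loose in the cup at the start: a plain ball of 18 mm diameter with a small dark screw hole, 22 g; it rolls freely. The point is the ball's centre.

How it is judged:
By the outcome, as a careful person would: the job done as asked, in the order asked, and still so for the second after the job is handed in, while the arm keeps its last pose, push and grip.
It also fails if it takes over 72 s, if anything falls off the work surface, if the arm or the gripper's body presses on something with over 40 N, if the wrist force passes 120 N, or if a joint passes its speed limit or range.

## Working session

There is one attempt and no reset: what is moved stays moved. The work goes in short steps, Python scripts to look and compute and a tool call to move; the robot and the scene stay as the last step left them, time stands still between calls to the robot, and variables do not carry over. Pictures are saved under pics/ and viewed, and the job is handed in when it is done.

Besides the shell and the picture viewer there is one more tool, called after "Request:" as name([rows], argument=value, ...), one row to a line, values as JSON. send_rows: Moves the arm, as the interface text tells. Its arguments: {"type":"object","properties":{"increments":{"type":"array"},"newtons":{"type":"number"}},"required":["increments"]}

```bash
ls; mkdir -p pics; cat > h.py <<'E'
from plant import *
import numpy as np, cv2
from scipy.spatial.transform import Rotation as R
def save(p,n): cv2.imwrite('pics/'+n+'.png',p['frame'][:,:,::-1])
def w(p,c,r,d=None):
    K=p['camera_matrix'];z=p['z_map'][int(round(r)),int(round(c))] if d is None else d
    v=np.array([(c-K[0,2])/K[0,0]*z,(r-K[1,2])/K[1,1]*z,z,1]);return (p['pose']@v)[:3]
def cloud(p):
    K=p['camera_matrix'];z=p['z_map'];v,u=np.mgrid[0:400,0:640]
    P=np.stack([(u-K[0,2])/K[0,0]*z,(v-K[1,2])/K[1,1]*z,z],-1)
    return P@p['pose'][:3,:3].T+p['pose'][:3,3]
def proj(p,X):
    q=np.linalg.inv(p['pose'])@np.append(X,1);k=p['camera_matrix']@q[:3];return k[:2]/k[2]
def ray(p,c,r,zw):
    a=p['pose'][:3,3];b=w(p,c,r,1.0)-a;return a+b*(zw-a[2])/b[2]
E
python3 - <<'E'
from h import *
s=state();print(s)
try: print('go',grasp_offset)
except Exception as e: print(e)
for n in ['scene','side','wrist']:
    p=get_image(n);save(p,n+'0');print(n,p['pose'][:3,3].round(3),p['pose'][:3,2].round(2))
    for l in ['cabinet','cabinet_edge','board','tray_in','board_grip','board_line','cup','cup_mid','cardbox','stamp','bell']:
        t=tip_of(l,p)
        if t:
            c,r=t[0]['point'];print(l,np.round([c,r],1),round(t[0]['confidence'],2),w(p,min(max(c,0),639),min(max(r,0),399)).round(3))
E
```

```text
pics
{'t': 0.0, 'joint_pos': array([-1.30217405,  0.68996575, -0.19450987,  1.56639303,  0.15728623,
        0.90248718, -0.21510424]), 'joint_vel': array([-1.23918860e-03,  1.24188904e-03, -1.43239891e-04,  8.92758179e-04,
       -7.32937151e-05, -1.69447541e-03, -1.93700988e-04]), 'joint_torque': array([-1.30318158e-04, -5.39603198e+01, -1.26689103e+00, -1.58545822e+01,
        9.00252460e-03,  9.25872882e-03, -9.20520364e-06]), 'tool_pos': array([0.14531212, 0.60718399, 0.23048226]), 'orientation': array([-4.43816627e-05,  1.17104538e-01,  9.93119157e-01, -9.30529164e-04]), 'ft_force': array([-0.24458977, -1.16425152,  0.42652556]), 'wrist_torque': array([-0.02148964,  0.04367779,  0.03069175]), 'grip_width': 0.08517545261714468}
go 0.0187
scene [1.183 0.374 1.17 ] [-0.49 -0.2  -0.85]
cabinet_edge [202.9 150.8] 0.42 [ 0.571 -0.21   0.174]
board [252.5 172.7] 0.75 [1.183 0.374 1.17 ]
tray_in [288.5 180.7] 0.66 [0.543 0.031 0.136]
board_grip [206.6 151.5] 0.89 [ 0.569 -0.199  0.175]
board_line [245.5 164.3] 0.63 [ 0.54  -0.102  0.134]
cup [387.  212.3] 0.95 [0.476 0.301 0.047]
cup_mid [386.9 204.2] 0.66 [0.429 0.289 0.015]
cardbox [316.6 275.9] 0.86 [0.74  0.198 0.068]
stamp [377.8 290.2] 0.67 [0.711 0.353 0.06 ]
bell [413.4 295.9] 0.66 [0.679 0.441 0.035]
side [0.281 0.63  0.788] [ 0.35 -0.56 -0.75]
board [377.1 156.1] 0.86 [ 0.526 -0.036  0.163]
tray_in [357.9 177.3] 0.91 [0.544 0.026 0.134]
board_grip [392.  114.9] 0.82 [ 0.56  -0.196  0.17 ]
board_line [381.6 147.3] 0.71 [ 0.542 -0.104  0.133]
cup [335.8 312.9] 0.95 [0.433 0.323 0.062]
cup_mid [338.2 304.3] 0.78 [0.449 0.282 0.014]
cardbox [263.8 227.8] 0.79 [0.682 0.228 0.068]
stamp [228.8 279.6] 0.68 [0.69  0.36  0.017]
bell [216.3 319.7] 0.59 [0.638 0.454 0.043]
wrist [0.081 0.624 0.374] [ 0.26 -0.06 -0.96]
```

View pics/scene0.png

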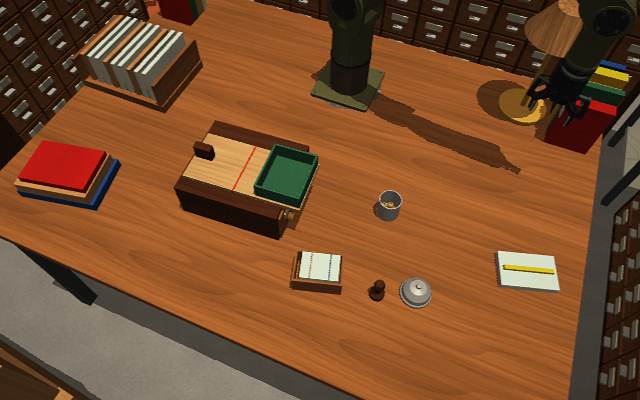

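View pics/side0.png

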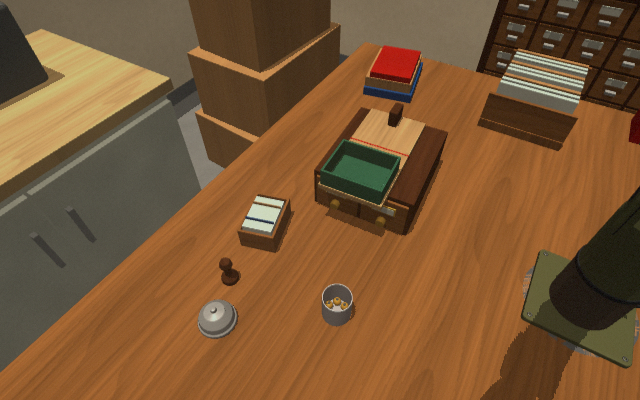

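```bash
python3 - <<'E'
import plant;print([x for x in dir(plant) if x[0]!='_'])
from h import *
s=state();print(R.from_quat(np.roll(s['orientation'],-1)).as_matrix().round(3))
for n in ['scene','side']:
    p=get_image(n);C=cloud(p);np.save(n+'C.npy',C)
    # top of cabinet
    z=C[...,2];ok=p['z_map']>0
    m=ok&(abs(z-0.12)<0.006)&(abs(C[...,0]-.55)<.3)&(C[...,1]<.3)&(C[...,1]>-.4)
    q=C[m][:,:2].astype(np.float32);print(n,m.sum(),cv2.minAreaRect(q))
    for l in ['board','cabinet','cup']:
        o=outline_of(l,p)
        if o:
            g=C[o[0]['region']&ok];print(l,o[0]['confidence'],len(g),[ (a,b) for a,b in zip(np.percentile(g,2,axis=0).round(3),np.percentile(g,98,axis=0).round(3))])
            if l=='cup':
                t=g[(g[:,2]>.06)&(g[:,2]<.08)];print('rim',len(t),cv2.minEnclosingCircle(t[:,:2].astype(np.float32)),t[:,2].max())
    m=ok&(abs(z-0.134)<0.005)&(abs(C[...,0]-.55)<.15)&(C[...,1]<-.05)&(C[...,1]>-.4)
    print('boardtop',cv2.minAreaRect(C[m][:,:2].astype(np.float32)))
    m=ok&(abs(z-0.179)<0.004)&(abs(C[...,0]-.55)<.2)&(C[...,1]<.2)&(C[...,1]>-.1)
    print('trayrim',m.sum(),cv2.minAreaRect(C[m][:,:2].astype(np.float32)))
    m=ok&(abs(z-0.18)<0.004)&(abs(C[...,0]-.55)<.2)&(C[...,1]<-.15)&(C[...,1]>-.3)
    print('grip',m.sum(),cv2.minAreaRect(C[m][:,:2].astype(np.float32)))
E
```

```text
['IKError', 'get_image', 'grasp_offset', 'outline_of', 'recognise', 'sign_off', 'state', 'tip_of']
[[-0.973  0.233 -0.   ]
 [ 0.233  0.973  0.   ]
 [ 0.     0.    -1.   ]]
scene 2754 ((0.5363950729370117, -0.08861902356147766), (0.2655785381793976, 0.35271742939949036), 4.378108501434326)
board 0.95 6453 [(np.float64(0.469), np.float64(0.631)), (np.float64(-0.238), np.float64(0.088)), (np.float64(0.128), np.float64(0.18))]
cabinet 0.72 4748 [(np.float64(0.41), np.float64(0.677)), (np.float64(-0.252), np.float64(0.05)), (np.float64(0.006), np.float64(0.123))]
cup 0.61 610 [(np.float64(0.415), np.float64(0.479)), (np.float64(0.266), np.float64(0.326)), (np.float64(0.0), np.float64(0.071))]
rim 130 ((0.44607630372047424, 0.29516106843948364), 0.03328290209174156) 0.07502785020197789
boardtop ((0.5549356341362, -0.15305699408054352), (0.16532298922538757, 0.19756142795085907), 4.835875034332275)
trayrim 429 ((0.54143226146698, 0.02389616146683693), (0.15299221873283386, 0.12769272923469543), 3.8223049640655518)
grip 122 ((0.5598750114440918, -0.21809282898902893), (0.02463359199464321, 0.05043843388557434), 4.974618911743164)
side 2785 ((0.5375258922576904, -0.0884236991405487), (0.2601220905780792, 0.35392963886260986), 4.154891490936279)
board 0.69 6245 [(np.float64(0.465), np.float64(0.626)), (np.float64(-0.239), np.float64(0.089)), (np.float64(0.127), np.float64(0.179))]
cabinet 0.87 5147 [(np.float64(0.402), np.float64(0.668)), (np.float64(-0.262), np.float64(0.054)), (np.float64(0.001), np.float64(0.122))]
cup 0.71 1230 [(np.float64(0.616), np.float64(0.684)), (np.float64(0.409), np.float64(0.48)), (np.float64(0.003), np.float64(0.052))]Traceback (most recent call last):
  File "<stdin>", line 15, in <module>
    return umr_maximum(a, axis, None, out, keepdims, initial, where)
ValueError: zero-size array to reduction operation maximum which has no identity
```

Request:
send_rows([
  [1,-29,-12.5,-25,0],
  [1,-29,-12.5,-25,0],
  [1,-29,-12.5,-25,0],
  [1,-29,-12.5,-25,0],
  [1,-29,-12.5,-25,0],
  [1,-29,-12.5,-25,0],
  [1,-29,-12.5,-25,0],
  [1,-29,-12.5,-25,0],
])

```text
t: 2.87
tool_pos: [0.3453, 0.4554, 0.4314]
orientation: [-0.005, 0.107, 0.994, -0.005]
ft_force: [1.0, 1.5, 0.3]
grip_width: 0.0853
```

```bash
cat > st.py <<'E'
from h import *
s=state();M=R.from_quat(np.roll(s['orientation'],-1)).as_matrix()
print('t',round(s['t'],2),'q',s['joint_pos'].round(3),'p',s['tool_pos'].round(4),'F',s['ft_force'].round(1),'w',round(s['grip_width'],4));print(M.round(3).tolist())
E
python3 st.py
```

```text
t 2.87 q [-0.87   0.45  -0.222  1.387  0.093  1.329  0.263] p [0.3453 0.4554 0.4314] F [1.  1.5 0.3] w 0.0853
[[-0.977, 0.213, -0.011], [0.213, 0.977, -0.009], [0.009, -0.012, -1.0]]
```

Request:
send_rows([
  [1,0,0,-40,0],
  [1,0,0,-40,0],
  [1,0,0,-40,0],
  [1,0,0,-40,0],
  [1,0,0,-40,0],
  [1,0,0,-40,0],
])

```text
t: 3.37
tool_pos: [0.356, 0.4467, 0.658]
orientation: [-0.007, 0.117, 0.993, -0.006]
ft_force: [1.9, 0.5, -0.6]
grip_width: 0.0859
```

```bash
python3 st.py
```

```text
t 3.37 q [-9.690e-01  4.850e-01 -1.500e-02  6.470e-01 -1.000e-03  2.026e+00
  3.540e-01] p [0.356  0.4467 0.658 ] F [ 1.9  0.5 -0.6] w 0.0859
[[-0.972, 0.232, -0.016], [0.233, 0.973, -0.01], [0.013, -0.013, -1.0]]
```

Request:
send_rows([
  [1,0,0,-40,0],
  [1,0,0,-40,0],
  [1,0,0,-40,0],
  [1,0,0,-40,0],
])

```text
t: 3.7
tool_pos: [0.335, 0.4187, 0.7225]
orientation: [0.016, 0.118, 0.992, 0.03]
ft_force: [0.3, -0.1, 0.9]
grip_width: 0.0855
```

```bash
python3 st.py
```

```text
t 3.7 q [-1.083  0.418  0.282  0.578 -0.141  2.089  0.431] p [0.335  0.4187 0.7225] F [ 0.3 -0.1  0.9] w 0.0855
[[-0.972, 0.234, 0.038], [0.235, 0.97, 0.055], [-0.024, 0.063, -0.998]]
```

Request:
send_rows([
  [1,-10,20,-34,0],
  [1,-10,20,-34,0],
  [1,-10,20,-34,0],
  [1,-10,20,-34,0],
])

```text
t: 4.03
tool_pos: [0.3498, 0.4336, 0.7613]
orientation: [0.049, 0.117, 0.988, 0.085]
ft_force: [0.5, 0.0, -0.7]
grip_width: 0.0854
```

```bash
python3 st.py
```

```text
t 4.03 q [-1.072  0.43   0.316  0.438 -0.179  2.089  0.434] p [0.3498 0.4336 0.7613] F [ 0.5  0.  -0.7] w 0.0854
[[-0.968, 0.223, 0.117], [0.24, 0.958, 0.156], [-0.078, 0.179, -0.981]]
```

Request:
send_rows([
  [1,-11,25,-29,0],
  [1,-12,25,-28,0],
  [1,-12,26,-28,0],
  [1,-12,27,-27,0],
  [1,-13,28,-26,0],
  [1,-13,28,-26,0],
  [1,-13,29,-25,0],
  [1,-14,29,-24,0],
])

```text
t: 4.7
tool_pos: [0.3798, 0.4762, 0.8151]
orientation: [0.103, 0.112, 0.972, 0.178]
ft_force: [0.5, 0.1, -0.2]
grip_width: 0.0854
```

```bash
python3 st.py
```

```text
t 4.7 q [-1.039  0.523  0.695  0.143 -0.587  2.089  0.441] p [0.3798 0.4762 0.8151] F [ 0.5  0.1 -0.2] w 0.0854
[[-0.953, 0.182, 0.24], [0.255, 0.911, 0.323], [-0.161, 0.369, -0.915]]
```

Request:
send_rows([
  [1,-6,16,-37,0],
  [1,-7,16,-36,0],
  [1,-7,17,-36,0],
  [1,-8,18,-35,0],
  [1,-8,19,-35,0],
  [1,-8,20,-34,0],
  [1,-9,21,-33,0],
  [1,-9,22,-32,0],
])

```text
t: 5.37
tool_pos: [0.3173, 0.4055, 0.9239]
orientation: [0.156, 0.11, 0.946, 0.261]
ft_force: [0.2, -0.2, 0.4]
grip_width: 0.0854
```

```bash
python3 st.py
```

```text
t 5.37 q [-1.129  0.355  1.066  0.135 -0.852  2.089  0.457] p [0.3173 0.4055 0.9239] F [ 0.2 -0.2  0.4] w 0.0854
[[-0.927, 0.127, 0.352], [0.29, 0.84, 0.459], [-0.238, 0.528, -0.816]]
```

Request:
send_rows([
  [1,-10,22,-33,0],
  [1,-10,23,-33,0],
  [1,-10,23,-32,0],
  [1,-11,24,-32,0],
  [1,-11,24,-31,0],
  [1,-12,25,-30,0],
  [1,-12,26,-30,0],
  [1,-12,26,-29,0],
  [1,-12,27,-28,0],
  [1,-12,28,-28,0],
])

```text
t: 6.2
tool_pos: [0.2334, 0.3121, 1.0192]
orientation: [0.2, 0.091, 0.91, 0.352]
ft_force: [0.0, 0.9, 0.2]
grip_width: 0.0851
```

```bash
python3 st.py
```

```text
t 6.2 q [-1.381  0.162  1.448  0.135 -1.     2.089  0.473] p [0.2334 0.3121 1.0192] F [0.  0.9 0.2] w 0.0851
[[-0.904, 0.024, 0.427], [0.305, 0.735, 0.605], [-0.299, 0.677, -0.672]]
```

Request:
send_rows([
  [1,-12,28,-27,0],
  [1,-12,28,-27,0],
  [1,-13,29,-26,0],
  [1,-13,29,-25,0],
  [1,-13,30,-25,0],
  [1,-13,30,-24,0],
  [1,-14,31,-23,0],
  [1,-14,31,-22,0],
  [1,-14,32,-22,0],
  [1,-14,32,-21,0],
])

```text
t: 7.03
tool_pos: [0.224, 0.2587, 1.0826]
orientation: [0.233, 0.084, 0.864, 0.437]
ft_force: [0.2, -0.1, 0.3]
grip_width: 0.0853
```

```bash
python3 st.py
```

```text
t 7.03 q [-1.765  0.034  1.501  0.136 -0.689  1.977  0.464] p [0.224  0.2587 1.0826] F [ 0.2 -0.1  0.3] w 0.0853
[[-0.877, -0.059, 0.477], [0.35, 0.603, 0.717], [-0.33, 0.795, -0.508]]
```

Request:
send_rows([
  [1,-13,33,-21,0],
  [1,-13,33,-20,0],
  [1,-13,34,-20,0],
  [1,-13,34,-19,0],
  [1,-13,35,-18,0],
  [1,-13,35,-17,0],
  [1,-13,35,-17,0],
  [1,-13,36,-16,0],
])

```text
t: 7.7
tool_pos: [0.2341, 0.2662, 1.1516]
orientation: [0.267, 0.067, 0.804, 0.527]
ft_force: [-3.4, 2.3, 0.7]
grip_width: 0.0855
```

```bash
python3 st.py
```

```text
t 7.7 q [-1.501  0.027  1.509  0.136 -1.001  1.782  0.493] p [0.2341 0.2662 1.1516] F [-3.4  2.3  0.7] w 0.0855
[[-0.848, -0.175, 0.5], [0.389, 0.436, 0.811], [-0.36, 0.883, -0.302]]
```

```bash
cat > kin.py <<'E'
import numpy as np, itertools
from scipy.spatial.transform import Rotation as R
from scipy.optimize import least_squares
Q=[[-1.30217405,0.68996575,-0.19450987,1.56639303,0.15728623,0.90248718,-0.21510424],
[-0.87,0.45,-0.222,1.387,0.093,1.329,0.263],[-0.969,.485,-.015,.647,-.001,2.026,.354],
[-1.083,0.418,0.282,0.578,-0.141,2.089,0.431],[-1.072,0.43,0.316,0.438,-0.179,2.089,0.434],
[-1.039,0.523,0.695,0.143,-0.587,2.089,0.441],[-1.129,0.355,1.066,0.135,-0.852,2.089,0.457],
[-1.381,0.162,1.448,0.135,-1.,2.089,0.473],[-1.765,0.034,1.501,0.136,-0.689,1.977,0.464],[-1.501,0.027,1.509,0.136,-1.001,1.782,0.493]]
P=[[.14531,.60718,.23048],[.3453,.4554,.4314],[.356,.4467,.658],[.335,.4187,.7225],[.3498,.4336,.7613],[.3798,.4762,.8151],[.3173,.4055,.9239],[.2334,.3121,1.0192],[.224,.2587,1.0826],[.2341,.2662,1.1516]]
O=[[-4.4e-05,.1171045,.993119,-.00093],[-.005,.107,.994,-.005],[-.007,.117,.993,-.006],[.016,.118,.992,.03],[.049,.117,.988,.085],[.103,.112,.972,.178],[.156,.11,.946,.261],[.2,.091,.91,.352],[.233,.084,.864,.437],[.267,.067,.804,.527]]
Q=np.array(Q);P=np.array(P);O=R.from_quat(np.roll(O,-1,axis=1))
rz=lambda a:R.from_euler('z',a); ry=lambda a:R.from_euler('y',a)
def fk(q,sg,par):
    o1,o7,d1,a,L1,b,L2,c,Lt=par
    r=rz(sg[0]*q[0]+o1);p=np.array([0,0,d1])
    r=r*ry(q[1])*rz(sg[1]*q[2]);p=p+r.apply([a,0,L1])
    r=r*ry(q[3]*sg[4]);p=p+r.apply([b,0,L2]);r=r*rz(sg[2]*q[4])*ry(q[5]*sg[5])
    p=p+r.apply([c,0,Lt]);r=r*rz(sg[3]*q[6]+o7);return p,r
def res(par,sg):
    e=[]
    for q,p,o in zip(Q,P,O):
        pp,r=fk(q,sg,par);e+=list((pp-p)*3)+list((r.inv()*o).as_rotvec())
    return np.array(e)
if __name__=='__main__':
    out=[]
    for sg in itertools.product([1,-1],repeat=4):
      for o1 in (0,1.57,3.14,-1.57):
       for o7 in(0,1.57,3.14,-1.57):
        x=least_squares(res,[o1,o7,.3,0,.35,0,.35,0,.2],args=(sg+(1,1),));out.append((x.cost,sg,x.x.round(4).tolist()))
    out.sort(key=lambda x:x[0])
    for o in out[:4]:print(o)
E
python3 kin.py
```

```text
(np.float64(0.009849626350010538), (-1, -1, -1, -1), [-0.0643, 1.5182, 0.3561, 0.0073, 0.5409, -0.0003, 0.3539, 0.0027, 0.3191])
(np.float64(0.009849626350010555), (-1, -1, -1, -1), [-0.0643, 1.5182, 0.3561, 0.0073, 0.5409, -0.0003, 0.3539, 0.0027, 0.3191])
(np.float64(0.009849626350010588), (-1, -1, -1, -1), [-0.0643, 1.5182, 0.3561, 0.0073, 0.5409, -0.0003, 0.3539, 0.0027, 0.3191])
(np.float64(0.009849626350010599), (-1, -1, -1, -1), [-0.0643, 1.5182, 0.3561, 0.0073, 0.5409, -0.0003, 0.3539, 0.0027, 0.3191])
```

```bash
cat > ik.py <<'E'
from kin import *
sg=(-1,-1,-1,-1,1,1)
par=least_squares(res,[0,1.57,.35,0,.5,0,.35,0,.3],args=(sg,),loss='soft_l1',f_scale=.01).x
lo=np.array([-3.01,-.46,-1.47,.13,-1,.04,-2.66]);hi=np.array([3.01,2.08,1.51,2.56,4.14,2.09,2.66])
def ori(az,phi,roll=0):
    t=np.array([np.cos(az)*np.cos(phi),np.sin(az)*np.cos(phi),-np.sin(phi)])
    y=np.array([-np.sin(az),np.cos(az),0]);x=np.cross(y,t)
    return R.from_matrix(np.stack([x,y,t],1))*rz(roll)
def ik(p,o,q0):
    f=lambda q:np.r_[(fk(q,sg,par)[0]-p)*5,(fk(q,sg,par)[1].inv()*o).as_rotvec()]
    s=least_squares(f,np.clip(q0,lo+1e-3,hi-1e-3),bounds=(lo,hi),max_nfev=60);return s.x,s.cost
def sols(p,o,n=12,seed=0):
    g=np.random.default_rng(seed);out=[]
    for i in range(n):
        q,c=ik(p,o,g.uniform(lo,hi))
        if c<1e-5: out.append(q)
    return out
E
python3 - <<'E'
from ik import *
print(par.round(4));print(np.abs(res(par,sg)).reshape(-1,6).max(1).round(3))
for az in (58,):
  for phi in (17.6,30,45):
    for roll in (0,180):
      for nm,p in (('cup',[.446,.295,.05]),('tray',[.541,.025,.25])):
        o=ori(np.radians(az),np.radians(phi),np.radians(roll))
        S=sols(np.array(p),o,16)
        print(az,phi,roll,nm,len(S),[s.round(1).tolist() for s in S[:4]])
E
```

```text
[-0.0715  1.5073  0.3594  0.0052  0.531  -0.0035  0.3536 -0.0054  0.3184]
[0.018 0.027 0.014 0.011 0.013 0.026 0.036 0.047 0.057 0.062]
58 17.6 0 cup 4 [[-0.4, 1.5, 0.2, 2.4, 4.0, 2.0, -1.3], [0.6, 2.0, -1.1, 2.4, 3.4, 0.9, 0.2], [0.5, 1.8, -0.8, 2.4, 3.7, 1.0, -0.2], [0.7, 2.1, -1.2, 2.4, 3.2, 0.8, 0.4]]
58 17.6 0 tray 9 [[1.1, 1.3, -1.2, 2.2, -1.0, 0.2, -2.2], [1.1, 1.3, -1.2, 2.2, -1.0, 0.2, -2.2], [1.1, 1.3, -1.2, 2.2, -1.0, 0.2, -2.2], [1.2, 1.3, -1.2, 2.2, -0.9, 0.2, -2.3]]
58 17.6 180 cup 2 [[-0.5, 1.5, 0.4, 2.4, 3.9, 2.1, 1.8], [-0.5, 1.5, 0.3, 2.4, 3.9, 2.1, 1.8]]
58 17.6 180 tray 7 [[1.2, 1.4, -1.3, 2.2, -0.1, 0.1, 0.0], [1.2, 1.3, -1.2, 2.2, -0.8, 0.1, 0.8], [1.2, 1.3, -1.2, 2.2, -0.9, 0.1, 0.8], [1.2, 1.5, -1.5, 2.2, 1.1, 0.2, -1.1]]
58 30 0 cup 5 [[-0.1, 1.3, -0.2, 2.5, 3.8, 1.4, -1.0], [0.6, 2.1, -1.4, 2.5, 2.8, 1.1, 0.7], [0.5, 1.9, -1.2, 2.5, 3.0, 1.0, 0.3], [0.5, 1.8, -1.2, 2.5, 3.0, 1.0, 0.2]]
58 30 0 tray 8 [[1.1, 1.3, -1.5, 2.2, 1.2, 0.3, 1.8], [1.0, 1.0, -1.1, 2.2, -1.0, 0.2, -2.4], [1.0, 1.0, -1.1, 2.2, -1.0, 0.2, -2.4], [1.0, 1.0, -1.1, 2.2, -1.0, 0.2, -2.4]]
5
[... 294 characters left out ...]
0.2, 0.8]]
58 45 0 cup 5 [[-0.2, 1.1, -0.2, 2.4, 3.5, 1.0, -1.1], [0.3, 1.5, -1.1, 2.4, 2.7, 1.0, 0.0], [0.4, 1.8, -1.4, 2.4, 2.5, 1.2, 0.4], [0.3, 1.4, -1.0, 2.4, 2.8, 0.9, -0.1]]
58 45 0 tray 5 [[0.8, 0.7, -0.7, 2.1, -1.0, 0.4, -2.5], [0.8, 0.7, -0.7, 2.1, -1.0, 0.4, -2.6], [0.8, 0.7, -0.7, 2.1, -1.0, 0.4, -2.5], [1.0, 0.9, -1.1, 2.1, 0.2, 0.2, 2.5]]
58 45 180 cup 6 [[0.1, 1.2, -0.7, 2.4, 3.1, 0.9, 2.6], [0.4, 1.8, -1.5, 2.4, 2.5, 1.2, -2.7], [0.4, 1.8, -1.5, 2.4, 2.5, 1.2, -2.7], [0.4, 1.8, -1.5, 2.4, 2.5, 1.2, -2.7]]
58 45 180 tray 6 [[1.0, 1.1, -1.4, 2.1, 1.0, 0.4, -1.3], [0.8, 0.7, -0.7, 2.1, -0.9, 0.4, 0.5], [1.0, 0.9, -1.2, 2.1, 0.4, 0.2, -0.7], [1.0, 0.9, -1.1, 2.1, 0.3, 0.2, -0.7]]
```

Request:
send_rows([
  [1,-36,-17,-6,0],
  [1,-36,-17,-6,0],
  [1,-35,-17,-9,0],
  [1,-35,-17,-12,0],
])

```text
t: 8.03
tool_pos: [0.2871, 0.2011, 1.148]
orientation: [0.278, 0.065, 0.8, 0.527]
ft_force: [-1.7, -0.9, 0.4]
grip_width: 0.0852
```

```bash
python3 st.py
```

```text
t 8.03 q [-2.058 -0.101  1.499  0.144 -0.4    1.781  0.556] p [0.2871 0.2011 1.148 ] F [-1.7 -0.9  0.4] w 0.0852
[[-0.837, -0.189, 0.514], [0.398, 0.436, 0.807], [-0.376, 0.88, -0.289]]
```

Request:
send_rows([
  [1,-10,-37,9,0],
  [1,-10,-37,9,0],
  [1,-10,-37,9,0],
  [1,-10,-37,9,0],
  [1,-10,-37,9,0],
  [1,-10,-37,9,0],
  [1,-10,-37,9,0],
  [1,-10,-37,9,0],
])

```text
t: 8.7
tool_pos: [0.3843, 0.1491, 1.0157]
orientation: [0.273, 0.047, 0.804, 0.527]
ft_force: [0.9, -0.4, 1.8]
grip_width: 0.0857
```

```bash
python3 st.py
```

```text
t 8.7 q [-1.157 -0.263  0.835  1.007 -0.599  1.304  1.055] p [0.3843 0.1491 1.0157] F [ 0.9 -0.4  1.8] w 0.0857
[[-0.847, -0.212, 0.488], [0.363, 0.44, 0.821], [-0.389, 0.872, -0.296]]
```

Request:
send_rows([
  [1,-11,-21,-19,0],
  [1,-11,-21,-19,0],
  [1,-11,-21,-19,0],
  [1,-11,-21,-19,0],
  [1,-11,-21,-19,0],
  [1,-11,-21,-19,0],
  [1,-11,-21,-19,0],
  [1,-11,-21,-19,0],
  [1,-11,-21,-19,0],
  [1,-11,-21,-19,0],
  [1,-11,-21,-19,0],
  [1,-11,-21,-19,0],
])

```text
t: 9.7
tool_pos: [0.4035, -0.1396, 0.8894]
orientation: [0.285, 0.069, 0.81, 0.508]
ft_force: [0.0, 0.1, 0.8]
grip_width: 0.0853
```

```bash
python3 st.py
```

```text
t 9.7 q [-1.308 -0.456  1.51   1.072 -0.696  1.591  1.506] p [ 0.4035 -0.1396  0.8894] F [0.  0.1 0.8] w 0.0853
[[-0.828, -0.178, 0.531], [0.4, 0.475, 0.784], [-0.392, 0.862, -0.322]]
```

Request:
send_rows([
  [1,-4,-15,-35,0],
  [1,-4,-15,-35,0],
  [1,-4,-15,-35,0],
  [1,-4,-15,-35,0],
  [1,-4,-15,-35,0],
  [1,-4,-15,-35,0],
  [1,-4,-15,-35,0],
  [1,-4,-15,-35,0],
])

```text
t: 10.37
tool_pos: [0.236, -0.2345, 0.8784]
orientation: [0.329, 0.12, 0.813, 0.465]
ft_force: [0.1, -1.1, 1.4]
grip_width: 0.0853
```

```bash
python3 st.py
```

```text
t 10.37 q [-0.836 -0.457  1.51   1.077 -0.793  1.86   1.641] p [ 0.236  -0.2345  0.8784] F [ 0.1 -1.1  1.4] w 0.0853
[[-0.754, -0.112, 0.647], [0.501, 0.539, 0.677], [-0.424, 0.835, -0.35]]
```

```bash
cat > t1.py <<'E'
from ik import *
for az in (45,30,15,0,-15,-30,-45,-60):
  for phi in (20,30):
    o=ori(np.radians(az),np.radians(phi))
    S=sols(np.array([.446,.295,.05]),o,30,1)
    S2=sols(np.array([.541,.025,.26]),o*rz(1.0),14,1)
    print(az,phi,[s[[0,1,2,3,4,5]].round(1).tolist() for s in sorted(S,key=lambda s:abs(s[4]-1.3))[:2]],'T',[s[[0,1,2,3,4,5]].round(1).tolist() for s in sorted(S2,key=lambda s:abs(s[4]-1.3))[:1]])
E
python3 t1.py
```

```text
45 20 [[0.5, 2.1, -1.1, 2.5, 3.4, 1.4], [0.4, 2.1, -1.1, 2.5, 3.4, 1.4]] T [[1.2, 1.5, -1.5, 2.4, 2.5, 0.4]]
45 30 [[0.3, 1.9, -1.1, 2.6, 3.1, 1.5], [0.3, 1.9, -1.1, 2.6, 3.1, 1.5]] T [[1.1, 1.3, -1.5, 2.3, 2.2, 0.4]]
30 20 [] T [[1.1, 1.4, -1.4, 2.6, 2.9, 0.9]]
30 30 [] T [[1.0, 1.2, -1.5, 2.5, 2.6, 0.8]]
15 20 [[-1.2, 1.5, 0.2, 2.5, 2.5, 1.7], [-1.2, 1.5, 0.2, 2.5, 2.5, 1.7]] T []
15 30 [[-0.7, 1.4, -0.3, 2.5, 2.6, 1.8], [-0.8, 1.3, -0.3, 2.5, 2.6, 1.8]] T []
0 20 [[-1.0, 1.4, -0.3, 2.3, 2.1, 1.8], [-1.0, 1.4, -0.3, 2.3, 2.1, 1.8]] T []
0 30 [[-0.8, 1.3, -0.4, 2.4, 2.2, 1.6], [-0.7, 1.3, -0.5, 2.4, 2.2, 1.8]] T []
-15 20 [[-1.4, 1.3, 0.2, 2.2, 1.8, 1.1], [-1.3, 1.3, 0.1, 2.2, 1.8, 1.2]] T []
-15 30 [[-1.1, 1.2, -0.1, 2.2, 1.9, 1.2], [-1.1, 1.2, -0.1, 2.2, 1.9, 1.2]] T []
-30 20 [[-1.4, 1.3, 0.2, 2.0, 1.4, 1.0], [-1.6, 1.4, 0.6, 2.0, 1.2, 0.6]] T [[-0.1, 1.0, -0.8, 2.5, 2.0, 1.8]]
-30 30 [[-1.4, 1.2, 0.3, 2.0, 1.4, 0.8], [-1.4, 1.2, 0.2, 2.0, 1.4, 0.8]] T [[-0.1, 0.8, -0.8, 2.5, 2.0, 1.5]]
-45 20 [[-1.1, 1.3, -0.2, 1.7, 1.3, 1.4], [-1.0, 1.3, -0.4, 1.7, 1.4, 1.6]] T [[-0.4, 0.8, -0.4, 2.3, 1.7, 1.5]]
-45 30 [[-1.1, 1.2, -0.2, 1.8, 1.3, 1.2], [-0.9, 1.2, -0.4, 1.8, 1.4, 1.4]] T [[-0.3, 0.7, -0.4, 2.3, 1.7, 1.3]]
-60 20 [[-1.0, 1.3, -0.4, 1.5, 1.2, 1.7], [-0.7, 1.5, -0.8, 1.5, 1.4, 2.1]] T [[-0.8, 0.8, 0.2, 2.1, 1.3, 1.1]]
-60 30 [[-0.6, 1.5, -1.0, 1.6, 1.5, 2.0], [-0.6, 1.5, -1.0, 1.6, 1.5, 2.1]] T [[-0.6, 0.7, -0.1, 2.1, 1.3, 1.1]]
```

Request:
send_rows([
  [1,-32,-21,-10,0],
  [1,-32,-21,-10,0],
  [1,-32,-21,-10,0],
  [1,-32,-21,-10,0],
  [1,-32,-21,-10,0],
  [1,-32,-21,-10,0],
  [1,-32,-21,-10,0],
  [1,-32,-21,-10,0],
])

```text
t: 11.03
tool_pos: [0.3422, -0.2856, 0.8716]
orientation: [0.388, 0.185, 0.81, 0.398]
ft_force: [0.2, -0.4, 0.0]
grip_width: 0.0853
```

```bash
python3 st.py
```

```text
t 11.03 q [-0.979 -0.456  1.51   1.065 -0.608  1.567  1.599] p [ 0.3422 -0.2856  0.8716] F [ 0.2 -0.4  0. ] w 0.0853
[[-0.63, -0.009, 0.777], [0.61, 0.614, 0.501], [-0.482, 0.789, -0.381]]
```

Request:
send_rows([
  [1,-34,-21,-2,0],
  [1,-34,-21,-2,0],
  [1,-34,-21,0,0],
  [1,-34,-21,0,0],
  [1,-34,-21,1,0],
  [1,-34,-21,2,0],
  [1,-34,-21,3,0],
  [1,-34,-20,4,0],
  [1,-34,-20,5,0],
  [1,-34,-20,6,0],
  [1,-34,-20,7,0],
  [1,-34,-20,7,0],
])

```text
t: 12.03
tool_pos: [0.469, -0.3708, 0.8675]
orientation: [0.479, 0.281, 0.781, 0.286]
ft_force: [-0.4, 0.9, 0.1]
grip_width: 0.0853
```

```bash
python3 st.py
```

```text
t 12.03 q [-1.157 -0.456  1.51   1.085 -0.291  1.136  1.458] p [ 0.469  -0.3708  0.8675] F [-0.4  0.9  0.1] w 0.0853
[[-0.383, 0.166, 0.909], [0.713, 0.679, 0.177], [-0.587, 0.715, -0.378]]
```

Request:
send_rows([
  [1,-31,-25,3,0],
  [1,-31,-25,3,0],
  [1,-31,-25,4,0],
  [1,-31,-25,5,0],
  [1,-31,-25,7,0],
  [1,-31,-25,8,0],
  [1,-31,-24,9,0],
  [1,-31,-24,10,0],
  [1,-31,-24,11,0],
  [1,-31,-24,12,0],
  [1,-30,-24,13,0],
  [1,-30,-24,14,0],
  [1,-30,-24,15,0],
  [1,-30,-24,16,0],
])

```text
t: 13.2
tool_pos: [0.4504, -0.5133, 0.8619]
orientation: [0.564, 0.38, 0.719, 0.141]
ft_force: [0.4, -0.6, 0.2]
grip_width: 0.0855
```

```bash
python3 st.py
```

```text
t 13.2 q [-1.067 -0.456  1.509  1.171 -0.029  0.811  1.351] p [ 0.4504 -0.5133  0.8619] F [ 0.4 -0.6  0.2] w 0.0855
[[-0.075, 0.388, 0.919], [0.706, 0.671, -0.226], [-0.704, 0.632, -0.324]]
```

Request:
send_rows([
  [1,-28,-27,9,0],
  [1,-28,-27,10,0],
  [1,-28,-27,11,0],
  [1,-28,-26,12,0],
  [1,-28,-26,13,0],
  [1,-28,-26,14,0],
  [1,-28,-25,15,0],
  [1,-28,-25,16,0],
  [1,-27,-25,17,0],
  [1,-27,-25,18,0],
  [1,-27,-25,19,0],
  [1,-27,-24,20,0],
  [1,-27,-24,21,0],
  [1,-27,-24,21,0],
])

```text
t: 14.37
tool_pos: [0.3354, -0.6414, 0.883]
orientation: [0.61, 0.46, 0.645, 0.002]
ft_force: [0.5, 0.2, -0.1]
grip_width: 0.0856
```

```bash
python3 st.py
```

```text
t 14.37 q [-0.904 -0.456  1.509  1.177  0.208  0.66   1.221] p [ 0.3354 -0.6414  0.883 ] F [ 0.5  0.2 -0.1] w 0.0856
[[0.167, 0.59, 0.79], [0.596, 0.577, -0.558], [-0.785, 0.564, -0.255]]
```

Request:
send_rows([
  [1,-11,-35,16,0],
  [1,-11,-35,16,0],
  [1,-11,-35,17,0],
  [1,-11,-34,18,0],
  [1,-11,-34,18,0],
  [1,-11,-34,19,0],
])

```text
t: 14.87
tool_pos: [0.2558, -0.6737, 0.8182]
orientation: [0.616, 0.486, 0.619, -0.048]
ft_force: [0.8, -0.5, 0.1]
grip_width: 0.0855
```

```bash
python3 st.py
```

```text
t 14.87 q [-0.693 -0.456  1.51   1.417  0.112  0.43   1.339] p [ 0.2558 -0.6737  0.8182] F [ 0.8 -0.5  0.1] w 0.0855
[[0.23, 0.66, 0.715], [0.542, 0.524, -0.657], [-0.808, 0.539, -0.237]]
```

```bash
cat > t2.py <<'E'
from ik import *
from plant import state
s=state();q=s['joint_pos'];o=R.from_quat(np.roll(s['orientation'],-1));p=s['tool_pos']
pp,rr=fk(q,sg,par);print('model err',(pp-p).round(3),(rr.inv()*o).as_rotvec().round(3))
# correct by using model's own pose offset
def path(q,wps,o,n=14):
    a=p.copy()
    for wpt,turn in wps:
        b=np.array(wpt)
        for i in range(1,n+1):
            tgt=a+(b-a)*i/n; q2,c=ik(tgt,o*rz(turn*i/n),q); dq=np.abs(q2-q).max();q=q2
        print(wpt,q.round(2),'cost',round(c,5),'lastdq',dq.round(2));a=b;o=o*rz(turn)
    return q
import sys
if __name__=='__main__':
    path(q,[([.45,-.45,.8],0),([.6,-.1,.7],0),([.55,.25,.6],0),([.37,.365,.4],0),([.37,.365,.09],2.55),([.46,.283,.046],0)],rr)
E
python3 t2.py
```

```text
model err [-0.033  0.019  0.009] [-0.059  0.037  0.047]
[0.45, -0.45, 0.8] [-0.16 -0.09  0.76  1.69  0.72  0.23  0.3 ] cost 0.0 lastdq 0.18
[0.6, -0.1, 0.7] [-0.38  0.11  0.    1.78  1.47  1.07 -0.83] cost 2e-05 lastdq 0.05
[0.55, 0.25, 0.6] [-1.03  0.49  0.    1.51  1.27  1.64 -1.06] cost 0.0 lastdq 0.04
[0.37, 0.365, 0.4] [-1.4   0.76  0.03  1.65  0.98  1.72 -1.54] cost 0.0 lastdq 0.03
[0.37, 0.365, 0.09] [-2.08  1.86  1.51  1.83 -0.83  0.91 -2.66] cost 0.04002 lastdq 0.17
[0.46, 0.283, 0.046] [-1.91  2.01  1.51  1.83 -0.97  0.82 -2.66] cost 0.01288 lastdq 0.01
```

```bash
cat > t3.py <<'E'
from t2 import *
q=path(q,[([.45,-.45,.8],0),([.6,-.1,.7],0),([.55,.25,.6],-1.2),([.37,.365,.4],-2.53),([.37,.365,.09],0),([.46,.283,.046],0),([.46,.283,.3],0),([.55,.02,.3],0),([.55,.02,.28],2.2)],rr)
E
python3 t3.py; python3 - <<'E'
from kin import *
E
```

```text
model err [-0.033  0.019  0.009] [-0.059  0.037  0.047]
[0.45, -0.45, 0.8] [-0.16 -0.09  0.76  1.69  0.72  0.23  0.3 ] cost 0.0 lastdq 0.18
[0.6, -0.1, 0.7] [-0.38  0.11  0.    1.78  1.47  1.07 -0.83] cost 2e-05 lastdq 0.05
[0.55, 0.25, 0.6] [-1.01  0.49 -0.03  1.51  1.28  1.65  0.14] cost 0.0 lastdq 0.08
[0.37, 0.365, 0.4] [-1.24  0.77 -0.24  1.66  1.06  1.86  2.1 ] cost 1e-05 lastdq 0.14
[0.37, 0.365, 0.09] [-1.28  1.28 -0.17  1.59  1.07  1.6   1.73] cost 0.0 lastdq 0.04
[0.46, 0.283, 0.046] [-1.1   1.34 -0.14  1.68  1.27  1.5   1.64] cost 0.0 lastdq 0.01
[0.46, 0.283, 0.3] [-1.1   0.87 -0.14  1.83  1.19  1.59  1.94] cost 0.0 lastdq 0.03
[0.55, 0.02, 0.3] [-0.62  0.79 -0.11  2.25  1.67  1.39  1.69] cost 2e-05 lastdq 0.05
[0.55, 0.02, 0.28] [-0.63  0.83 -0.1   2.26  1.69  1.4  -0.57] cost 0.0 lastdq 0.16
```

```bash
cat > d.py <<'E'
from h import *
import sys
s=state();M=R.from_quat(np.roll(s['orientation'],-1)).as_matrix();p=s['tool_pos']
t=np.array(list(map(float,sys.argv[1:4])));n=float(sys.argv[4]) if len(sys.argv)>4 else None
d=(t-p)*1000;L=np.linalg.norm(d)
if n is None:n=np.ceil(L/35)
print('t',round(s['t'],2),'q',s['joint_pos'].round(2),'p',p.round(4),'F',s['ft_force'].round(1),'w',round(s['grip_width'],4))
print('az',np.degrees(np.arctan2(M[1,2],M[0,2])).round(1),'phi',np.degrees(np.arcsin(-M[2,2])).round(1),'y',M[:,1].round(3),'x',M[:,0].round(3),'z',M[:,2].round(3))
print('n',n,'row',(M.T@d/n).round(1),'turn to x-up',np.arctan2(M[2,1],M[2,0]).round(3))
E
python3 d.py .45 -.45 .80
```

```text
t 14.87 q [-0.69 -0.46  1.51  1.42  0.11  0.43  1.34] p [ 0.2558 -0.6737  0.8182] F [ 0.8 -0.5  0.1] w 0.0855
az -42.6 phi 13.7 y [0.66  0.524 0.539] x [ 0.23   0.542 -0.808] z [ 0.715 -0.657 -0.237]
n 9.0 row [20.1 26.2 -0.4] turn to x-up 2.554
```

Request:
send_rows([
  [1,20,26,0,0],
  [1,20,26,0,0],
  [1,20,26,0,0],
  [1,20,26,0,0],
  [1,20,26,0,0],
  [1,20,26,0,0],
  [1,20,26,0,0],
  [1,20,26,0,0],
  [1,20,26,0,0],
])

```text
t: 15.62
tool_pos: [0.419, -0.4918, 0.8009]
orientation: [0.617, 0.492, 0.612, -0.053]
ft_force: [0.0, -0.9, 0.4]
grip_width: 0.0853
```

```bash
python3 d.py .6 -.1 .70
```

```text
t 15.62 q [ 0.11 -0.08  0.65  1.72  0.13  0.15  0.89] p [ 0.419  -0.4918  0.8009] F [ 0.  -0.9  0.4] w 0.0853
az -43.7 phi 13.5 y [0.668 0.51  0.542] x [ 0.245  0.537 -0.807] z [ 0.703 -0.672 -0.233]
n 13.0 row [25.9 20.5 -8.7] turn to x-up 2.55
```

Matches the model. Continue.

Request:
send_rows([
  [1,26,20,-9,0],
  [1,26,20,-9,0],
  [1,26,20,-9,0],
  [1,26,20,-9,0],
  [1,26,20,-9,0],
  [1,26,20,-9,0],
  [1,26,20,-9,0],
  [1,26,20,-9,0],
  [1,26,20,-9,0],
  [1,26,20,-9,0],
  [1,26,20,-9,0],
  [1,26,20,-9,0],
  [1,26,20,-9,0],
])

```text
t: 16.7
tool_pos: [0.5485, -0.1977, 0.721]
orientation: [0.615, 0.497, 0.61, -0.054]
ft_force: [2.3, 0.8, -0.5]
grip_width: 0.0854
```

```bash
python3 d.py .5 .29 .45
```

```text
t 16.7 q [ 0.7   0.01 -0.92  1.89  1.51  0.95 -0.83] p [ 0.5485 -0.1977  0.721 ] F [ 2.3  0.8 -0.5] w 0.0854
az -44.2 phi 13.8 y [0.673 0.501 0.544] x [ 0.249  0.539 -0.804] z [ 0.696 -0.677 -0.238]
n 17.0 row [ 27.6   3.8 -17.6] turn to x-up 2.547
```

Request:
send_rows([
  [1,27.5,4,-17.5,0],
  [1,27.5,4,-17.5,0],
  [1,27.5,4,-17.5,0],
  [1,27.5,4,-17.5,0],
  [1,27.5,4,-17.5,0],
  [1,27.5,4,-17.5,0],
  [1,27.5,4,-17.5,0],
  [1,27.5,4,-17.5,0],
  [1,27.5,4,-17.5,0],
  [1,27.5,4,-17.5,0],
  [1,27.5,4,-17.5,0],
  [1,27.5,4,-17.5,0],
  [1,27.5,4,-17.5,0],
  [1,27.5,4,-17.5,0],
  [1,27.5,4,-17.5,0],
  [1,27.5,4,-17.5,0],
  [1,27.5,4,-17.5,0],
])

```text
t: 18.12
tool_pos: [0.5035, 0.3277, 0.4331]
orientation: [0.613, 0.493, 0.617, -0.04]
ft_force: [0.7, 0.9, -0.1]
grip_width: 0.0856
```

```bash
python3 d.py .37 .365 .35
```

```text
t 18.12 q [-0.81  0.81 -0.72  1.66  1.35  2.06 -1.61] p [0.5035 0.3277 0.4331] F [ 0.7  0.9 -0.1] w 0.0856
az -42.4 phi 14.3 y [0.657 0.511 0.554] x [ 0.236  0.558 -0.795] z [ 0.716 -0.653 -0.246]
n 5.0 row [ 11.1 -22.9 -19.9] turn to x-up 2.533
```

Request:
send_rows([
  [1,11,-23,-20,0],
  [1,11,-23,-20,0],
  [1,11,-23,-20,0],
  [1,11,-23,-20,0],
  [1,11,-23,-20,0],
  [1,0,0,0,-0.125],
  [1,0,0,0,-0.125],
  [1,0,0,0,-0.125],
  [1,0,0,0,-0.125],
  [1,0,0,0,-0.125],
  [1,0,0,0,-0.125],
  [1,0,0,0,-0.125],
  [1,0,0,0,-0.125],
  [1,0,0,0,-0.125],
  [1,0,0,0,-0.125],
  [1,0,0,0,-0.125],
  [1,0,0,0,-0.125],
  [1,0,0,0,-0.125],
  [1,0,0,0,-0.125],
  [1,0,0,0,-0.125],
])

```text
t: 19.78
tool_pos: [0.3599, 0.3875, 0.3134]
orientation: [0.33, -0.213, 0.772, -0.5]
ft_force: [-0.8, 0.4, 0.4]
grip_width: 0.0856
```

```bash
python3 d.py .37 .365 .35
```

```text
t 19.78 q [-1.06  0.98 -0.73  1.71  1.11  2.08 -0.14] p [0.3599 0.3875 0.3134] F [-0.8  0.4  0.4] w 0.0856
az -41.1 phi 16.4 y [ 0.     0.409 -0.912] x [-0.691 -0.659 -0.296] z [ 0.723 -0.631 -0.283]
n 2.0 row [ -1.5 -21.3   5.5] turn to x-up -1.884
```

Request:
send_rows([
  [1,0,0,0,-0.125],
  [1,0,0,0,-0.125],
  [1,0,0,0,-0.125],
  [1,0,0,0,-0.125],
  [1,0,0,0,-0.125],
  [1,0,0,0,-0.125],
  [1,0,0,0,-0.125],
  [1,0,0,0,-0.125],
  [1,0,0,0,-0.125],
  [1,0,0,0,-0.125],
  [1,0,0,0,-0.125],
  [1,0,0,0,-0.125],
  [1,0,0,0,-0.125],
  [1,0,0,0,-0.125],
  [1,0,0,0,-0.125],
  [1,0,0,0,-0.1],
])

```text
t: 21.12
tool_pos: [0.3608, 0.3963, 0.2921]
orientation: [0.23, 0.771, -0.245, 0.541]
ft_force: [-0.0, 0.3, -0.3]
grip_width: 0.0852
```

```bash
python3 d.py .37 .37 .10
```

```text
t 21.12 q [-1.04  1.02 -0.78  1.7   1.13  2.08  1.82] p [0.3608 0.3963 0.2921] F [-0.   0.3 -0.3] w 0.0852
az -40.7 phi 18.0 y [-0.627 -0.774  0.089] x [ 0.295 -0.13   0.947] z [ 0.721 -0.62  -0.309]
n 6.0 row [-29.3  -0.4  13.7] turn to x-up 0.094
```

Request:
send_rows([
  [1,-29,0,14,0.05],
  [1,-29,0,14,0.05],
  [1,-29,0,14,0],
  [1,-29,0,14,0],
  [1,-29,0,14,0],
  [1,-29,0,14,0],
])

```text
t: 21.62
tool_pos: [0.3774, 0.3845, 0.0914]
orientation: [0.193, 0.762, -0.289, 0.547]
ft_force: [0.1, 0.7, -0.3]
grip_width: 0.0854
```

```bash
python3 d.py .373 .358 .085; python3 - <<'E'
from h import *
for n in ['side','scene']:
    p=get_image(n);save(p,n+'1')
    C=cloud(p);m=(p['z_map']>0)&(C[...,2]>.055)&(C[...,2]<.078)&(np.hypot(C[...,0]-.446,C[...,1]-.295)<.045)
    if m.sum()>10: print(n,m.sum(),cv2.minEnclosingCircle(C[m][:,:2].astype(np.float32)))
E
```

```text
t 21.62 q [-1.05  1.32 -0.68  1.69  1.26  1.91  1.51] p [0.3774 0.3845 0.0914] F [ 0.1  0.7 -0.3] w 0.0854
az -40.2 phi 19.1 y [-0.652 -0.758 -0.022] x [ 0.235 -0.23   0.945] z [ 0.721 -0.61  -0.328]
n 1.0 row [-1.  23.1 15.1] turn to x-up -0.024
side 182 ((0.4463880658149719, 0.29380011558532715), 0.032825883477926254)
scene 176 ((0.44622093439102173, 0.2959398627281189), 0.034004393965005875)
```

View pics/scene1.png

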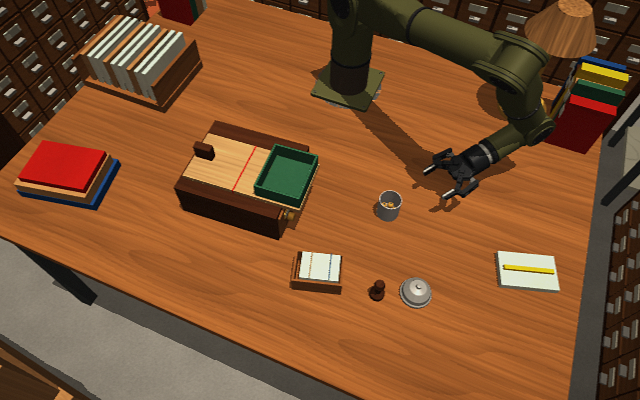

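View pics/side1.png

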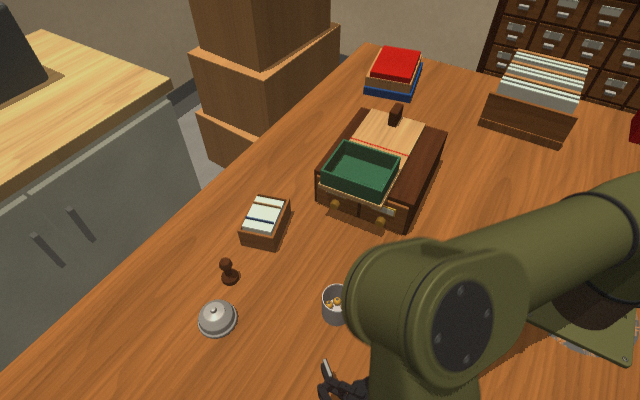

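Request:
send_rows([
  [1,0,23,0,-0.02],
  [1,0,1,0,0],
])

```text
t: 21.88
tool_pos: [0.3608, 0.3636, 0.0883]
orientation: [0.203, 0.764, -0.281, 0.544]
ft_force: [0.1, -0.6, 0.1]
grip_width: 0.0853
```

```bash
python3 d.py .4595 .2836 .044 ;python3 d.py .4595 .2836 .044 1
```

```text
t 21.88 q [-1.05  1.33 -0.69  1.75  1.23  1.9   1.46] p [0.3608 0.3636 0.0883] F [ 0.1 -0.6  0.1] w 0.0853
az -40.6 phi 19.0 y [-0.65  -0.76   0.004] x [ 0.25  -0.208  0.946] z [ 0.718 -0.615 -0.325]
n 4.0 row [-0.2 -0.9 33.6] turn to x-up 0.005
t 21.88 q [-1.05  1.33 -0.69  1.75  1.23  1.9   1.46] p [0.3608 0.3636 0.0883] F [ 0.1 -0.6  0.1] w 0.0853
az -40.6 phi 19.0 y [-0.65  -0.76   0.004] x [ 0.25  -0.208  0.946] z [ 0.718 -0.615 -0.325]
n 1.0 row [ -0.6  -3.5 134.5] turn to x-up 0.005
```

Request:
send_rows([
  [1,0,-2,25,0],
  [1,0,-2,25,0],
  [1,0,0,25,0],
  [1,0,0,25,0],
])

```text
t: 22.22
tool_pos: [0.4326, 0.3145, 0.0592]
orientation: [0.193, 0.768, -0.281, 0.542]
ft_force: [-0.4, -0.8, 0.4]
grip_width: 0.0857
```

```bash
python3 d.py .4595 .2836 .044 1
```

```text
t 22.22 q [-0.93  1.35 -0.63  1.83  1.37  1.83  1.45] p [0.4326 0.3145 0.0592] F [-0.4 -0.8  0.4] w 0.0857
az -39.7 phi 19.8 y [-0.641 -0.767 -0.008] x [ 0.255 -0.223  0.941] z [ 0.724 -0.601 -0.339]
n 1.0 row [-0.5  6.6 43.2] turn to x-up -0.008
```

Request:
send_rows([
  [1,0,4,22,0],
  [1,0,2,21,0],
  [1,0,0,0,0],
])

```text
t: 22.47
tool_pos: [0.4652, 0.2821, 0.0487]
orientation: [0.192, 0.766, -0.285, 0.543]
ft_force: [0.3, -0.8, 0.7]
grip_width: 0.0856
```

```bash
python3 d.py .4595 .2836 .044 1
```

```text
t 22.47 q [-0.86  1.36 -0.6   1.87  1.44  1.8   1.44] p [0.4652 0.2821 0.0487] F [ 0.3 -0.8  0.7] w 0.0856
az -39.8 phi 19.7 y [-0.645 -0.764 -0.016] x [ 0.248 -0.228  0.942] z [ 0.723 -0.603 -0.336]
n 1.0 row [-6.1  2.6 -3.4] turn to x-up -0.017
```

Request:
send_rows([
  [1,-5,2,-2,0.015],
  [0,0,0,0,0],
  [0,0,0,0,0],
  [0,0,0,0,0],
  [0,0,0,0,0],
  [0,0,0,0,0],
], newtons=90)

```text
t: 22.97
tool_pos: [0.459, 0.2891, 0.0479]
orientation: [0.182, 0.765, -0.293, 0.544]
ft_force: [-0.2, -0.6, -0.2]
grip_width: 0.0615
```

```bash
python3 d.py .4595 .2836 .25
```

```text
t 22.97 q [-0.87  1.36 -0.61  1.86  1.43  1.8   1.41] p [0.459  0.2891 0.0479] F [-0.2 -0.6 -0.2] w 0.0615
az -39.5 phi 20.0 y [-0.647 -0.761 -0.04 ] x [ 0.237 -0.25   0.939] z [ 0.725 -0.598 -0.342]
n 6.0 row [ 31.9  -0.7 -10.9] turn to x-up -0.042
```

Request:
send_rows([
  [0,0,0,0,0],
  [0,0,0,0,0],
  [0,10,0,-3.5,0],
  [0,10,0,-3.5,0],
  [0,10,0,-3.5,0],
])

```text
t: 23.38
tool_pos: [0.4568, 0.2887, 0.0786]
orientation: [0.182, 0.767, -0.292, 0.542]
ft_force: [0.1, 0.2, -1.3]
grip_width: 0.0617
```

```bash
python3 d.py .4595 .2836 .25; python3 - <<'E'
from h import *
for n in ['side','scene']:
    p=get_image(n);save(p,n+'2')
a=cv2.imread('pics/side2.png')[230:400,240:480];b=cv2.imread('pics/scene2.png')[130:260,320:520]
cv2.imwrite('pics/c2.png',np.vstack([cv2.resize(a,(480,340)),cv2.resize(b,(480,240))]))
E
```

```text
t 23.38 q [-0.87  1.31 -0.63  1.9   1.4   1.81  1.43] p [0.4568 0.2887 0.0786] F [ 0.1  0.2 -1.3] w 0.0617
az -39.5 phi 20.3 y [-0.646 -0.763 -0.037] x [ 0.242 -0.251  0.937] z [ 0.724 -0.596 -0.347]
n 5.0 row [ 32.5  -0.8 -10.9] turn to x-up -0.04
```

View pics/c2.png

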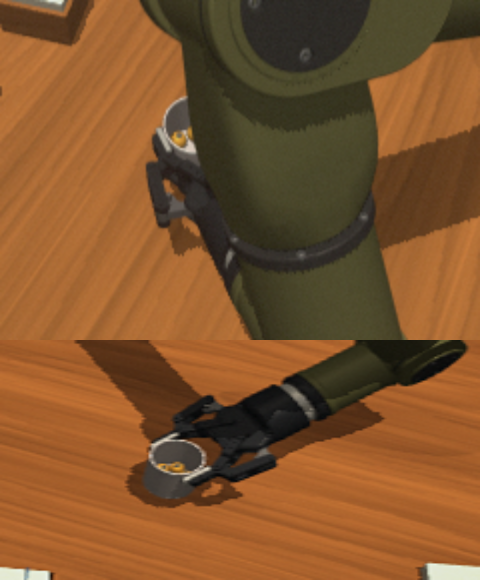

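Request:
send_rows([
  [0,33,-1,-11,0],
  [0,33,-1,-11,0],
  [0,33,-1,-11,0],
  [0,33,-1,-11,0],
  [0,33,-1,-11,0],
  [0,20,0,-7,0],
])

```text
t: 23.98
tool_pos: [0.4592, 0.2815, 0.2751]
orientation: [0.186, 0.769, -0.29, 0.539]
ft_force: [-0.6, 0.9, -2.3]
grip_width: 0.061
```

```bash
python3 d.py .5705 .033 .27 10
```

```text
t 23.98 q [-0.81  0.95 -0.73  1.97  1.26  1.87  1.68] p [0.4592 0.2815 0.2751] F [-0.6  0.9 -2.3] w 0.061
az -39.7 phi 20.5 y [-0.646 -0.763 -0.026] x [ 0.252 -0.245  0.936] z [ 0.721 -0.598 -0.351]
n 10.0 row [ 8.4 11.8 23.1] turn to x-up -0.028
```

Request:
send_rows([
  [0,8.4,12,23,0],
  [0,8.4,12,23,0],
  [0,8.4,12,23,0],
  [0,8.4,12,23,0],
  [0,8.4,12,23,0],
  [0,8.4,12,23,0],
  [0,8.4,12,23,0],
  [0,8.4,12,23,0],
  [0,8.4,12,23,0],
  [0,8.4,12,23,0],
])

```text
t: 24.82
tool_pos: [0.5712, 0.0315, 0.2726]
orientation: [0.172, 0.772, -0.292, 0.537]
ft_force: [0.6, -0.1, -2.3]
grip_width: 0.0614
```

```bash
python3 d.py .5705 .033 .25 1
```

```text
t 24.82 q [-0.33  0.87 -0.65  2.35  1.68  1.67  1.61] p [0.5712 0.0315 0.2726] F [ 0.6 -0.1 -2.3] w 0.0614
az -38.5 phi 21.3 y [-0.636 -0.77  -0.048] x [ 0.252 -0.266  0.931] z [ 0.729 -0.58  -0.363]
n 1.0 row [-21.6   0.4   6.8] turn to x-up -0.051
```

Request:
send_rows([
  [0,-19,0,7,0],
  [0,0,0,0,0.1],
  [0,0,0,0,0.1],
  [0,0,0,0,0.1],
  [0,0,0,0,0.1],
  [0,0,0,0,0.1],
  [0,0,0,0,0.1],
  [0,0,0,0,0.1],
  [0,0,0,0,0.1],
  [0,0,0,0,0.1],
])

```text
t: 25.65
tool_pos: [0.57, 0.0191, 0.253]
orientation: [0.082, -0.552, 0.613, -0.559]
ft_force: [0.2, 0.6, -2.2]
grip_width: 0.0612
```

```bash
python3 d.py .5705 .033 .245 1;python3 - <<'E'
from h import *
for n in ['side','scene']:
    p=get_image(n);save(p,n+'3')
a=cv2.imread('pics/side3.png')[80:250,240:480];b=cv2.imread('pics/scene3.png')[110:260,180:380]
cv2.imwrite('pics/c3.png',np.vstack([cv2.resize(a,(480,340)),cv2.resize(b,(480,260))]))
E
```

```text
t 25.65 q [-0.27  0.94 -0.72  2.36  1.69  1.76  0.64] p [0.57   0.0191 0.253 ] F [ 0.2  0.6 -2.2] w 0.0612
az -39.6 phi 21.2 y [-0.585 -0.234 -0.776] x [-0.376 -0.77   0.516] z [ 0.718 -0.594 -0.362]
n 1.0 row [-15.    2.6  -5. ] turn to x-up -0.984
```

View pics/c3.png

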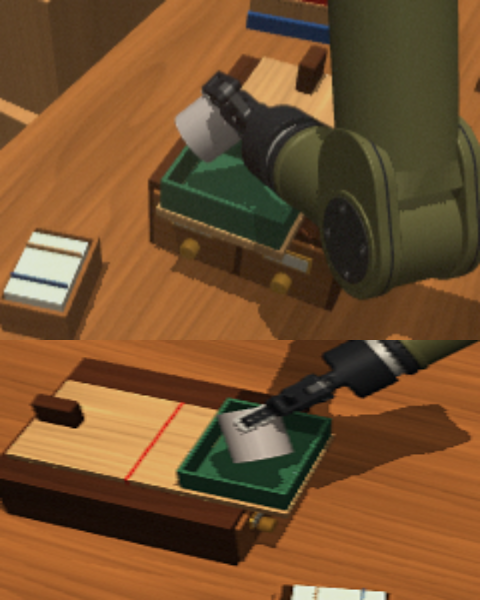

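Request:
send_rows([
  [0,-15,3,-5,0],
  [0,0,0,0,0.1],
  [0,0,0,0,0.1],
  [0,0,0,0,0.1],
  [0,0,0,0,0.1],
  [0,0,0,0,0.08],
  [0,0,0,0,0.08],
  [0,0,0,0,0.08],
  [0,0,0,0,0.08],
])

```text
t: 26.5
tool_pos: [0.5693, 0.0331, 0.2444]
orientation: [0.272, -0.303, 0.768, -0.494]
ft_force: [0.9, 0.4, -2.4]
grip_width: 0.0615
```

```bash
python3 d.py .5705 .033 .235 1;python3 - <<'E'
from h import *
for n in ['side','scene']:
    p=get_image(n);save(p,n+'4')
a=cv2.imread('pics/side4.png')[80:250,240:480];b=cv2.imread('pics/scene4.png')[110:260,180:380]
cv2.imwrite('pics/c4.png',np.vstack([cv2.resize(a,(480,340)),cv2.resize(b,(480,260))]))
E
```

```text
t 26.5 q [-0.26  0.98 -0.78  2.34  1.68  1.82 -0.07] p [0.5693 0.0331 0.2444] F [ 0.9  0.4 -2.4] w 0.0615
az -39.6 phi 21.4 y [-0.197  0.329 -0.923] x [-0.668 -0.734 -0.119] z [ 0.717 -0.594 -0.365]
n 1.0 row [0.4 8.5 4.3] turn to x-up -1.699
```

View pics/c4.png

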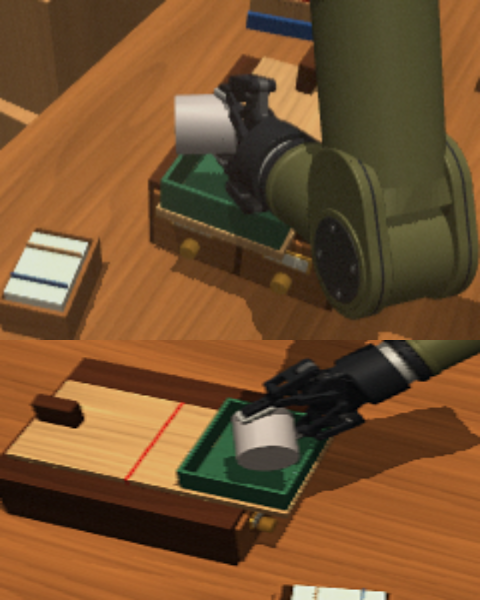

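Request:
send_rows([
  [0,0,8,4,0.05],
  [0,0,0,0,0.06],
  [0,0,0,0,0.06],
  [0,0,0,0,0.06],
  [0,0,0,0,0.06],
  [0,0,0,0,0.06],
  [0,0,0,0,0.06],
  [0,0,0,0,0.06],
  [0,0,0,0,0.06],
  [0,0,0,0,0.06],
  [0,0,0,0,0.06],
  [0,0,0,0,0],
])

```text
t: 27.6
tool_pos: [0.5708, 0.0329, 0.237]
orientation: [0.41, -0.054, 0.824, -0.388]
ft_force: [-0.4, 0.5, -0.8]
grip_width: 0.0617
```

```bash
python3 d.py .5705 .033 .235 1;python3 - <<'E'
from h import *
for n in ['side','scene']:
    p=get_image(n);save(p,n+'5')
a=cv2.imread('pics/side5.png')[80:250,240:480];b=cv2.imread('pics/scene5.png')[110:260,180:380]
cv2.imwrite('pics/c5.png',np.vstack([cv2.resize(a,(480,340)),cv2.resize(b,(480,260))]))
E
```

```text
t 27.6 q [-0.24  1.02 -0.83  2.33  1.68  1.88 -0.69] p [0.5708 0.0329 0.237 ] F [-0.4  0.5 -0.8] w 0.0617
az -39.6 phi 21.2 y [ 0.229  0.693 -0.683] x [-0.657 -0.408 -0.634] z [ 0.718 -0.594 -0.362]
n 1.0 row [1.4 1.4 0.4] turn to x-up -2.319
```

View pics/c5.png

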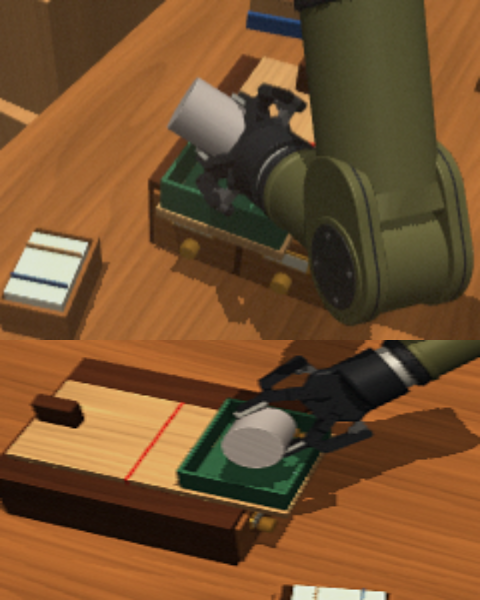

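Request:
send_rows([
  [0,0,0,0,0.1],
  [0,0,0,0,0.1],
  [0,0,0,0,0],
  [0,0,0,0,0],
])

```text
t: 28.03
tool_pos: [0.571, 0.0329, 0.2378]
orientation: [0.446, 0.025, 0.825, -0.347]
ft_force: [-0.5, 0.0, -1.0]
grip_width: 0.0614
```

```bash
python3 d.py .5705 .033 .30
```

```text
t 28.03 q [-0.23  1.02 -0.85  2.33  1.68  1.89 -0.88] p [0.571  0.0329 0.2378] F [-0.5  0.  -1. ] w 0.0614
az -39.6 phi 21.2 y [ 0.35   0.758 -0.55 ] x [-0.6   -0.269 -0.753] z [ 0.719 -0.594 -0.361]
n 2.0 row [-23.3 -17.2 -11.4] turn to x-up -2.51
```

Request:
send_rows([
  [0,-26,-19,-13,0],
  [0,-26,-19,-13,0],
  [0,0,0,0,-0.125],
  [0,0,0,0,-0.125],
  [0,0,0,0,-0.125],
  [0,0,0,0,-0.125],
  [0,0,0,0,-0.125],
  [0,0,0,0,-0.125],
  [0,0,0,0,-0.125],
  [0,0,0,0,-0.125],
  [0,0,0,0,-0.125],
  [0,0,0,0,-0.125],
  [0,0,0,0,-0.125],
  [0,0,0,0,-0.125],
  [0,0,0,0,-0.125],
  [0,0,0,0,-0.125],
  [0,0,0,0,-0.125],
  [0,0,0,0,-0.125],
  [0,0,0,0,-0.125],
  [0,0,0,0,-0.125],
])

```text
t: 29.7
tool_pos: [0.5685, 0.0324, 0.308]
orientation: [0.129, 0.738, -0.37, 0.55]
ft_force: [-0.7, 0.8, -1.2]
grip_width: 0.0614
```

```bash
python3 d.py .459 .2891 .25
```

```text
t 29.7 q [-0.26  0.81 -0.77  2.31  1.62  1.72  1.53] p [0.5685 0.0324 0.308 ] F [-0.7  0.8 -1.2] w 0.0614
az -39.8 phi 21.3 y [-0.687 -0.694 -0.216] x [ 0.123 -0.404  0.907] z [ 0.716 -0.596 -0.363]
n 9.0 row [-18.9 -10.  -23.4] turn to x-up -0.234
```

Request:
send_rows([
  [0,0,0,0,-0.1],
  [0,0,0,0,-0.1],
])

```text
t: 29.87
tool_pos: [0.5683, 0.0323, 0.3083]
orientation: [0.188, 0.774, -0.286, 0.532]
ft_force: [-0.3, -0.2, -1.6]
grip_width: 0.0612
```

```bash
python3 d.py .459 .2891 .24
```

```text
t 29.87 q [-0.27  0.8  -0.75  2.31  1.63  1.71  1.75] p [0.5683 0.0323 0.3083] F [-0.3 -0.2 -1.6] w 0.0612
az -39.8 phi 21.2 y [-0.644 -0.765 -0.013] x [ 0.27  -0.242  0.932] z [ 0.716 -0.596 -0.362]
n 9.0 row [-17.3 -13.9 -23. ] turn to x-up -0.014
```

Request:
send_rows([
  [0,-14,-14,-24,0],
  [0,-14,-14,-24,0],
  [0,-15,-14,-24,0],
  [0,-17,-14,-23,0],
  [0,-17,-14,-23,0],
  [0,-17,-14,-23,0],
  [0,-18,-14,-23,0],
  [0,-18,-14,-23,0],
  [0,-18,-14,-23,0],
])

```text
t: 30.62
tool_pos: [0.4542, 0.288, 0.245]
orientation: [0.208, 0.775, -0.272, 0.531]
ft_force: [0.2, -0.6, -0.8]
grip_width: 0.0612
```

```bash
python3 d.py .459 .2891 .09;python3 - <<'E'
from h import *
p=get_image('scene');save(p,'scene6')
for i in range(6):
    pass
r=recognise('knob0_mid',p);print([(np.round(x['bbox'],0).tolist(),round(x['confidence'],2)) for x in r])
b=cv2.imread('pics/scene6.png')[110:260,180:420]
cv2.imwrite('pics/c6.png',cv2.resize(b,(800,500)))
E
```

```text
t 30.62 q [-0.8   1.03 -0.78  1.94  1.27  1.92  1.69] p [0.4542 0.288  0.245 ] F [ 0.2 -0.6 -0.8] w 0.0612
az -40.7 phi 20.5 y [-0.642 -0.766  0.034] x [ 0.289 -0.201  0.936] z [ 0.71  -0.611 -0.35 ]
n 5.0 row [-28.8  -1.8  11.4] turn to x-up 0.036
[]
```

View pics/c6.png

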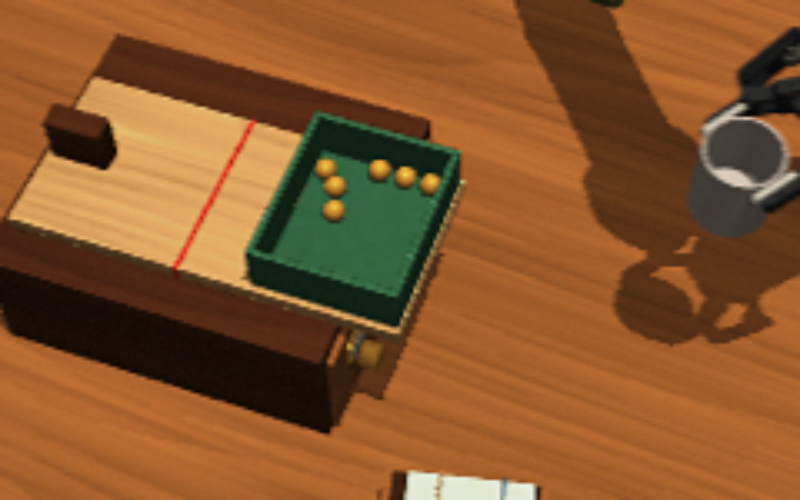

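Request:
send_rows([
  [0,0,0,0,-0.075],
  [0,-29,-2,11,0],
  [0,-29,-2,11,0],
  [0,-29,-2,11,0],
  [0,-29,-2,11,0],
  [0,-29,-2,11,0],
])

```text
t: 31.22
tool_pos: [0.4489, 0.2903, 0.0891]
orientation: [0.225, 0.789, -0.234, 0.521]
ft_force: [0.3, 0.7, -0.3]
grip_width: 0.0614
```

```bash
python3 d.py .459 .2891 .0485 4
```

```text
t 31.22 q [-0.84  1.31 -0.7   1.9   1.4   1.87  1.58] p [0.4489 0.2903 0.0891] F [ 0.3  0.7 -0.3] w 0.0614
az -39.8 phi 20.8 y [-0.604 -0.79   0.111] x [ 0.347 -0.135  0.928] z [ 0.718 -0.599 -0.356]
n 4.0 row [-8.5 -2.4  5.6] turn to x-up 0.119
```

Request:
send_rows([
  [0,0,0,0,0.1],
  [0,0,0,0,0.06],
])

```text
t: 31.38
tool_pos: [0.4484, 0.2872, 0.0825]
orientation: [0.187, 0.769, -0.293, 0.536]
ft_force: [0.4, 0.5, -1.0]
grip_width: 0.0609
```

```bash
python3 d.py .459 .2891 .0485 4
```

```text
t 31.38 q [-0.84  1.32 -0.69  1.9   1.4   1.86  1.42] p [0.4484 0.2872 0.0825] F [ 0.4  0.5 -1. ] w 0.0609
az -40.1 phi 20.8 y [-0.651 -0.758 -0.027] x [ 0.253 -0.25   0.935] z [ 0.715 -0.602 -0.355]
n 4.0 row [-7.4 -1.9  4.6] turn to x-up -0.029
```

Request:
send_rows([
  [0,-9,0,3.5,0],
  [0,-9,0,3.5,0],
  [0,-9,0,3.5,0],
])

```text
t: 31.63
tool_pos: [0.4501, 0.2868, 0.0525]
orientation: [0.189, 0.77, -0.29, 0.536]
ft_force: [-0.0, -0.6, -1.3]
grip_width: 0.0616
```

```bash
python3 d.py .459 .2891 .0485 4
```

```text
t 31.63 q [-0.85  1.37 -0.67  1.88  1.43  1.86  1.41] p [0.4501 0.2868 0.0525] F [-0.  -0.6 -1.3] w 0.0616
az -40.0 phi 20.7 y [-0.649 -0.76  -0.02 ] x [ 0.257 -0.244  0.935] z [ 0.716 -0.602 -0.354]
n 4.0 row [-0.5 -1.9  1.6] turn to x-up -0.021
```

Request:
send_rows([
  [0,-2.5,0,1,0],
  [0,-2,0,0.5,-0.01],
  [0,0,0,0,0],
])

```text
t: 31.88
tool_pos: [0.4509, 0.2866, 0.049]
orientation: [0.194, 0.77, -0.283, 0.538]
ft_force: [-0.1, -0.9, -1.7]
grip_width: 0.0616
```

```bash
python3 d.py .459 .2891 .0485 4
```

```text
t 31.88 q [-0.85  1.38 -0.67  1.87  1.43  1.86  1.42] p [0.4509 0.2866 0.049 ] F [-0.1 -0.9 -1.7] w 0.0616
az -40.0 phi 20.2 y [-0.645 -0.765 -0.006] x [ 0.261 -0.227  0.938] z [ 0.719 -0.603 -0.346]
n 4.0 row [ 0.3 -1.8  1.1] turn to x-up -0.006
```

Request:
send_rows([
  [0,-1.5,0,0.5,0.035],
  [0,-1.5,0,0.5,0],
])

```text
t: 32.05
tool_pos: [0.4511, 0.2869, 0.0479]
orientation: [0.185, 0.764, -0.296, 0.543]
ft_force: [-5.5, 1.6, 9.5]
grip_width: 0.0612
```

```bash
python3 d.py .459 .2891 .0485 4
```

```text
t 32.05 q [-0.85  1.38 -0.67  1.87  1.43  1.86  1.39] p [0.4511 0.2869 0.0479] F [-5.5  1.6  9.5] w 0.0612
az -40.0 phi 20.0 y [-0.653 -0.757 -0.038] x [ 0.236 -0.251  0.939] z [ 0.72  -0.604 -0.342]
n 4.0 row [ 0.5 -1.7  1. ] turn to x-up -0.04
```

Contact at the same height as the grasp. Release.

Request:
send_rows([
  [0.3,0,0,0,0],
  [1,0,0,0,0],
  [1,0,0,0,0],
  [1,0,0,0,0],
  [1,0,0,-20,0],
  [1,0,0,-25,0],
  [1,0,0,-30,0],
])

```text
t: 32.63
tool_pos: [0.4011, 0.327, 0.0745]
orientation: [0.191, 0.761, -0.296, 0.545]
ft_force: [0.3, 0.3, -0.3]
grip_width: 0.0856
```

```bash
python3 d.py .459 .2891 .0485 4;python3 - <<'E'
from h import *
p=get_image('scene');save(p,'scene7')
b=cv2.imread('pics/scene7.png')[110:260,180:520]
cv2.imwrite('pics/c7.png',cv2.resize(b,(800,353)))
C=cloud(p);m=(p['z_map']>0)&(C[...,2]>.058)&(C[...,2]<.078)&(np.hypot(C[...,0]-.44,C[...,1]-.295)<.045)
print(m.sum(),cv2.minEnclosingCircle(C[m][:,:2].astype(np.float32)))
E
```

```text
t 32.63 q [-0.95  1.35 -0.71  1.82  1.32  1.91  1.39] p [0.4011 0.327  0.0745] F [ 0.3  0.3 -0.3] w 0.0856
az -40.5 phi 19.5 y [-0.658 -0.752 -0.031] x [ 0.231 -0.242  0.942] z [ 0.717 -0.613 -0.333]
n 4.0 row [-0.5 -2.2 18.4] turn to x-up -0.033
153 ((0.43921926617622375, 0.2998022437095642), 0.03456219285726547)
```

View pics/c7.png

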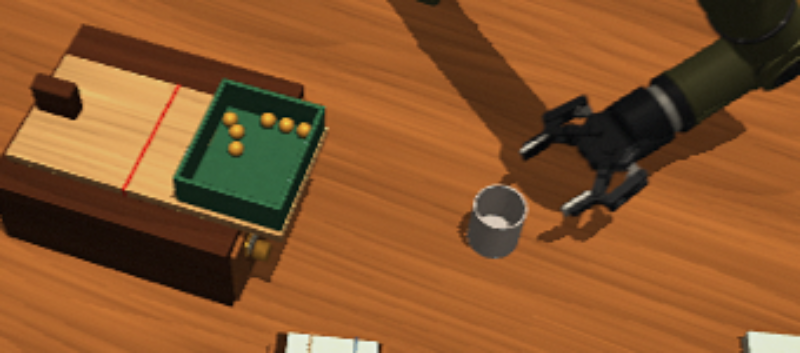

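```bash
cat > t4.py <<'E'
from ik import *
from plant import state
import itertools,sys
s=state();q0=s['joint_pos']
def step(q,d,turn=0,wp=5):
    p,r=fk(q,sg,par);tp=p+d;to=r*rz(turn)
    f=lambda x:np.r_[(fk(x,sg,par)[0]-tp)*wp,(fk(x,sg,par)[1].inv()*to).as_rotvec(),(x-q)*.01]
    l=np.maximum(lo,q-.18);h=np.minimum(hi,q+.18)
    return least_squares(f,np.clip(q,l+1e-4,h-1e-4),bounds=(l,h),max_nfev=8).x
def run(q,d,n):
    for i in range(n): q=step(q,d)
    return q
def desc(q):
    p,r=fk(q,sg,par);t=r.as_matrix()[:,2];return p.round(2),t.round(2)
if __name__=='__main__':
    q=run(q0,np.array([-.01,.01,.03]),5);print(desc(q))
    res_=[]
    for d in itertools.product([-1,0,1],repeat=3):
        if d==(0,0,0):continue
        d=np.array(d)/np.linalg.norm(d)*.04
        a=run(q,d,8);b=run(a,d,8)
        res_.append((desc(b)[1][2],(d*25).round(1),desc(a),desc(b),b.round(2)))
    res_.sort(key=lambda x:x[0])
    for x in res_[:8]:print(x)
E
time python3 t4.py
```

```text
(array([0.3 , 0.37, 0.24]), array([ 0.67, -0.66, -0.34]))
(np.float64(-0.61), array([-0.6,  0.6, -0.6]), (array([0.11, 0.56, 0.05]), array([ 0.67, -0.66, -0.34])), (array([-0.05,  0.69, -0.11]), array([ 0.72, -0.34, -0.61])), array([-1.98,  1.84, -0.09,  0.13,  0.72,  1.86,  2.12]))
(np.float64(-0.59), array([-0.7,  0.7,  0. ]), (array([0.07, 0.6 , 0.24]), array([ 0.68, -0.64, -0.35])), (array([-0.12,  0.76,  0.23]), array([ 0.8 , -0.14, -0.59])), array([-2.13,  1.47,  0.87,  0.13,  0.  ,  2.03,  2.48]))
(np.float64(-0.59), array([ 0. ,  0.7, -0.7]), (array([0.3 , 0.6 , 0.01]), array([ 0.68, -0.65, -0.35])), (array([ 0.29,  0.76, -0.19]), array([ 0.79, -0.17, -0.59])), array([-1.56,  1.94, -0.54,  0.13,  1.49,  1.44,  2.33]))
(np.float64(-0.49), array([-0.7,  0. ,  0.7]), (array([0.07, 0.37, 0.46]), array([ 0.68, -0.65, -0.35])), (array([-0.12,  0.36,  0.64]), array([ 0.81, -0.31, -0.49])), array([-2.87,  0.65,  1.14,  1.22,  0.42,  2.09,  2.65]))
(np.float64(-0.49), array([ 0.6,  0.6, -0.6]), (array([0.48, 0.55, 0.05]), array([ 0.68, -0.65, -0.34])), (array([ 0.64,  0.68, -0.11]), array([ 0.85, -0.19, -0.49])), array([-1.14,  1.89, -0.64,  0.13,  1.82,  1.21,  2.58]))
(np.float64(-0.44), array([ 0.,  0., -1.]), (array([ 0.3 ,  0.37, -0.08]), array([ 0.67, -0.66, -0.34])), (array([ 0.3 ,  0.37, -0.39]), array([ 0.66, -0.6 , -0.44])), array([-1.42,  2.08, -0.14,  0.79,  1.08,  1.34,  1.71]))
(np.float64(-0.43), array([-1.,  0.,  0.]), (array([-0.02,  0.37,  0.24]), array([ 0.67, -0.66, -0.34])), (array([-0.33,  0.36,  0.23]), array([ 0.65, -0.63, -0.43])), array([-2.38,  1.15, -0.06,  1.03,  0.06,  2.09,  1.53]))
(np.float64(-0.43), array([0., 1., 0.]), (array([0.3 , 0.68, 0.24]), array([ 0.72, -0.59, -0.36])), (array([0.29, 0.91, 0.23]), array([ 0.9 ,  0.06, -0.43])), array([-1.61,  1.51, -0.49,  0.13,  1.61,  1.51,  2.66]))
real	0m21.447s
user	0m21.919s
sys	0m0.088s
```

```bash
nproc; cat > fast.py <<'E'
import numpy as np
from ik import par,lo,hi
o1,o7,d1,a,L1,b,L2,c,Lt=par
def rzm(t):
    c_,s_=np.cos(t),np.sin(t);return np.array([[c_,-s_,0],[s_,c_,0],[0,0,1]])
def rym(t):
    c_,s_=np.cos(t),np.sin(t);return np.array([[c_,0,s_],[0,1,0],[-s_,0,c_]])
V1=np.array([a,0,L1]);V2=np.array([b,0,L2]);V3=np.array([c,0,Lt])
def fkj(q):
    J=np.zeros((6,7));ax=[];pt=[]
    r=rzm(-q[0]+o1);p=np.array([0,0,d1]);ax.append(-r[:,2]);pt.append(p)
    ax.append(r[:,1]);pt.append(p);r=r@rym(q[1]);ax.append(-r[:,2]);pt.append(p);r=r@rzm(-q[2]);p=p+r@V1
    e=p;ax.append(r[:,1]);pt.append(p);r=r@rym(q[3]);p=p+r@V2;w=p
    ax.append(-r[:,2]);pt.append(p);r=r@rzm(-q[4]);ax.append(r[:,1]);pt.append(p);r=r@rym(q[5]);p=p+r@V3
    ax.append(-r[:,2]);pt.append(p);r=r@rzm(-q[6]+o7)
    for i in range(7): J[:3,i]=np.cross(ax[i],p-pt[i]);J[3:,i]=ax[i]
    return p,r,J,e,w
def rv(Rm):
    s=np.array([Rm[2,1]-Rm[1,2],Rm[0,2]-Rm[2,0],Rm[1,0]-Rm[0,1]])/2;n=np.linalg.norm(s)
    return s if n<1e-9 else s/n*np.arctan2(n,(np.trace(Rm)-1)/2)
W=np.array([5,5,5,1,1,1.])
def step(q,d,turn=0):
    p,r,J,e,w=fkj(q);tp=p+d;to=r@rzm(turn);l=np.maximum(lo,q-.18);h=np.minimum(hi,q+.18);x=q.copy()
    for it in range(5):
        p,r,J,e,w=fkj(x);err=np.r_[tp-p,rv(to@r.T)]*W;A=J*W[:,None];free=np.ones(7,bool)
        for k in range(4):
            Af=A[:,free];dx=np.zeros(7);dx[free]=np.linalg.solve(Af.T@Af+2e-3*np.eye(free.sum()),Af.T@err)
            nb=(x+dx<l-1e-9)|(x+dx>h+1e-9);nb&=free&(((x<=l+1e-6)&(dx<0))|((x>=h-1e-6)&(dx>0)))
            if not nb.any():break
            free&=~nb
        x=np.clip(x+dx,l,h)
    return x
E
cat > t5.py <<'E'
from fast import *
from plant import state
import itertools,time
q0=state()['joint_pos'];
D=[np.array(d)/np.linalg.norm(d)*.04 for d in itertools.product([-1,0,1],repeat=3) if any(d)]
def ok(q):
    p,r,J,e,w=fkj(q);return p[2]>.2 and w[2]>.2 and e[2]>.2 and p[0]>-.15 and w[0]>-.2 and np.hypot(*p[:2])>.2 and p[1]<.95 and w[1]<.75 and e[1]<.8
q=q0
for i in range(5): q=step(q,np.array([-.01,.01,.035]))
print(fkj(q)[0].round(2),fkj(q)[1][:,2].round(2))
beam=[(0,q,[])];t0=time.time()
for lev in range(7):
    new=[]
    for _,q,h in beam:
        for di,d in enumerate(D):
            x=q;g=True
            for i in range(6):
                x=step(x,d)
                if not ok(x): g=False;break
            if g: new.append((fkj(x)[1][2,2],x,h+[di]))
    new.sort(key=lambda z:z[0]);
    beam=[]
    for z in new:
        if all(np.linalg.norm(z[1]-y[1])>.25 for y in beam): beam.append(z)
        if len(beam)>=8:break
    z=beam[0];print(lev,round(z[0],3),[(D[k]*25).round(1).tolist() for k in z[2]],z[1].round(2),fkj(z[1])[0].round(2),round(time.time()-t0))
E
time python3 t5.py
```

```text
4
[0.3  0.37 0.26] [ 0.67 -0.66 -0.34]
0 -0.344 [[-0.6, 0.6, 0.6]] [-1.62  0.89 -0.21  1.24  0.84  2.09  2.12] [0.16 0.51 0.4 ] 0
1 -0.388 [[-0.7, 0.0, 0.7], [0.0, 0.7, 0.7]] [-1.95  0.75  0.39  0.96  0.78  2.09  2.66] [0.14 0.53 0.59] 4
2 -0.439 [[0.0, 0.0, 1.0], [-0.6, -0.6, 0.6], [-0.7, 0.0, 0.7]] [-2.87  0.29  1.13  1.47  0.76  2.09  2.66] [0.07 0.28 0.72] 9
3 -0.586 [[-0.7, 0.0, 0.7], [0.0, -0.7, 0.7], [0.0, -0.7, 0.7], [-0.7, 0.7, 0.0]] [-1.44  0.06 -0.76  1.75  0.65  2.09  2.11] [0.06 0.24 0.63] 12
4 -0.842 [[-0.7, 0.0, 0.7], [0.0, -0.7, 0.7], [0.0, -0.7, 0.7], [0.0, -0.7, -0.7], [0.0, 0.0, -1.0]] [-2.18 -0.46  0.82  2.56  0.7   1.45  2.2 ] [ 0.21 -0.05  0.36] 15
5 -0.964 [[-0.7, 0.0, 0.7], [0.0, -0.7, 0.7], [0.0, -0.7, 0.7], [0.0, -0.7, -0.7], [0.0, 0.0, -1.0], [0.0, 0.0, -1.0]] [-2.33 -0.46  1.51  2.56  0.83  1.    2.46] [ 0.23 -0.02  0.27] 19
6 -0.995 [[-0.7, 0.0, 0.7], [0.0, -0.7, 0.7], [0.0, -0.7, 0.7], [0.0, -0.7, -0.7], [0.0, 0.0, -1.0], [0.0, 0.0, -1.0], [0.0, 0.0, -1.0]] [-2.12 -0.46  1.51  2.56  0.79  0.83  2.66] [ 0.23 -0.02  0.26] 25
real	0m25.955s
user	0m26.344s
sys	0m0.140s
```

```bash
cat > t6.py <<'E'
from fast import *
from plant import state
q0=state()['joint_pos']
def go(q,tgt,mx=40):
    for i in range(mx):
        d=np.array(tgt)-fkj(q)[0];n=np.linalg.norm(d)
        if n<.008:break
        q=step(q,d*min(1,.035/n))
    return q,i
def show(q,t):
    p,r,J,e,w=fkj(q);print(t,p.round(2),'t',r[:,2].round(2),'y',r[:,1].round(2),'q',q.round(2),'e',e.round(2),'w',w.round(2))
for wps in ([[.3,.3,.5],[.25,.0,.55]],[[.3,.3,.5],[.3,.05,.5]],[[.3,.3,.4],[.22,.0,.4]],[[.3,.2,.35],[.3,.0,.35]]):
    q=q0
    for w in wps: q,i=go(q,w);show(q,i)
    for k in range(5):
        for i in range(5): q=step(q,np.array([0,0,-.04]))
        show(q,'  down%d'%k)
E
python3 t6.py
```

```text
12 [0.3 0.3 0.5] t [ 0.67 -0.66 -0.34] y [-0.69 -0.72  0.03] q [-0.97  0.56 -0.79  1.8   1.    2.09  2.  ] e [0.17 0.22 0.81] w [0.09 0.51 0.61]
9 [0.25 0.   0.55] t [ 0.67 -0.66 -0.34] y [-0.69 -0.72  0.03] q [-0.58 -0.19 -0.72  2.4   0.94  1.58  2.37] e [-0.09 -0.04  0.88] w [0.03 0.21 0.66]
  down0 [0.26 0.02 0.37] t [ 0.52 -0.72 -0.45] y [-0.77 -0.62  0.1 ] q [-0.54  0.53 -1.12  2.56  0.78  1.66  1.49] e [0.24 0.13 0.82] w [0.09 0.25 0.52]
  down1 [0.26 0.04 0.18] t [ 0.44 -0.78 -0.45] y [-0.83 -0.54  0.12] q [-0.61  1.34 -1.1   2.55  0.95  1.81  0.74] e [0.44 0.27 0.48] w [0.13 0.29 0.32]
  down2 [ 0.26  0.04 -0.02] t [ 0.44 -0.78 -0.45] y [-0.83 -0.54  0.12] q [-0.58  1.77 -0.8   2.33  1.4   1.89  0.7 ] e [0.45 0.25 0.25] w [0.13 0.29 0.12]
  down3 [ 0.26  0.04 -0.22] t [ 0.44 -0.78 -0.45] y [-0.83 -0.54  0.12] q [-0.55  2.04 -0.61  1.92  1.73  1.84  0.92] e [0.42 0.22 0.11] w [ 0.13  0.29 -0.08]
  down4 [ 0.27  0.05 -0.4 ] t [ 0.35 -0.79 -0.51] y [-0.86 -0.49  0.15] q [-0.98  2.08 -0.16  1.44  1.38  1.06  1.21] e [0.28 0.36 0.1 ] w [ 0.16  0.3  -0.23]
12 [0.3 0.3 0.5] t [ 0.67
[... 2501 characters left out ...]
1.14  2.53  1.    2.09  0.66] e [0.49 0.19 0.37] w [0.16 0.27 0.28]
  down1 [ 0.3   0.01 -0.05] t [ 0.46 -0.8  -0.39] y [-0.84 -0.53  0.12] q [-0.4   1.87 -0.78  2.25  1.52  2.09  0.8 ] e [0.48 0.17 0.2 ] w [0.16 0.27 0.08]
  down2 [ 0.3   0.01 -0.25] t [ 0.46 -0.8  -0.39] y [-0.84 -0.53  0.12] q [-0.47  2.08 -0.55  1.8   1.81  1.87  1.04] e [0.42 0.18 0.1 ] w [ 0.16  0.27 -0.12]
  down3 [ 0.32  0.03 -0.41] t [ 0.32 -0.79 -0.52] y [-0.87 -0.46  0.17] q [-0.91  2.08 -0.07  1.39  1.35  0.97  1.31] e [0.31 0.34 0.1 ] w [ 0.22  0.28 -0.24]
  down4 [ 0.33  0.05 -0.5 ] t [ 0.08 -0.64 -0.76] y [-0.9  -0.38  0.22] q [-0.79  2.08  0.04  1.26  1.17  0.58  1.6 ] e [0.35 0.3  0.1 ] w [ 0.31  0.25 -0.25]
```

```bash
cat > plan.py <<'E'
from fast import *
from plant import state
import itertools,time,sys
from multiprocessing import Pool
D=[np.array(d)/np.linalg.norm(d)*.04 for d in itertools.product([-1,0,1],repeat=3) if any(d)]
def ok(q):
    p,r,J,e,w=fkj(q);f=p-.1*r[:,2]
    if p[2]<.10 or w[2]<.2 or e[2]<.3: return False
    if np.hypot(*p[:2])<.22 or np.hypot(*w[:2])<.15: return False
    if p[0]<-.1 or w[0]<-.25 or p[1]>.95 or w[1]>.7: return False
    if p[2]<.25 and (p[0]>.34 and p[1]<.15): return False
    if p[2]<.2 and p[0]>.34: return False
    return True
def exp(a):
    z,q,h,N=a;out=[]
    for di,d in enumerate(D):
        x=q;g=True
        for i in range(N):
            x=step(x,d)
            if not ok(x): g=False;break
        if g: out.append((fkj(x)[1][2,2],x,h+[di],N))
    return out
if __name__=='__main__':
    N=int(sys.argv[1]);L=int(sys.argv[2]);s=state();q=s['joint_pos']
    from kin import R
    o=R.from_quat(np.roll(s['orientation'],-1));M=o.as_matrix();p,r,*_=fkj(q);print('t',s['t'].round(2),'p',s['tool_pos'].round(3),p.round(3),'tz',M[:,2].round(2),r[:,2].round(2),'q',q.round(2),'F',s['ft_force'].round(1))
    beam=[(0,q,[],N)]
    with Pool(4) as P:
      for lev in range(L):
        new=sum(P.map(exp,beam),[]);new.sort(key=lambda z:z[0]);beam=[]
        for z in new:
            if all(np.linalg.norm(z[1]-y[1])>.2 for y in beam): beam.append(z)
            if len(beam)>=24:break
        z=beam[0];print(lev,round(z[0],3),[(D[k]*25).round(1).tolist() for k in z[2]],fkj(z[1])[0].round(2))
    for k in z[2][:4]: print('first seg tool row',(M.T@D[k]*1000).round(1))
    x=q
    for k in z[2]:
        for i in range(N): x=step(x,D[k])
        f=fkj(x);print((D[k]*25).round(1),'p',f[0].round(2),'t',f[1][:,2].round(2),'q',x.round(2),'e',f[3].round(2),'w',f[4].round(2))
E
time python3 plan.py 5 7
```

```text
Traceback (most recent call last):
  File "plan.py", line 26, in <module>
    o=R.from_quat(np.roll(s['orientation'],-1));M=o.as_matrix();p,r,*_=fkj(q);print('t',s['t'].round(2),'p',s['tool_pos'].round(3),p.round(3),'tz',M[:,2].round(2),r[:,2].round(2),'q',q.round(2),'F',s['ft_force'].round(1))
                                                                                        ^^^^^^^^^^^^
AttributeError: 'float' object has no attribute 'round'

real	0m1.572s
user	0m2.063s
sys	0m0.100s
```

Request:
send_rows([
  [1,0,0,-40,0],
  [1,20,0,-30,0],
  [1,30,0,-20,0],
  [1,35,0,-15,0],
])

```text
t: 33.02
tool_pos: [0.3406, 0.3738, 0.1865]
orientation: [0.191, 0.765, -0.292, 0.541]
ft_force: [0.5, -0.0, 1.0]
grip_width: 0.0855
```

```bash
sed -i "s/s\['t'\].round(2)/s['t']/" plan.py; time python3 plan.py 5 7
```

```text
t 33.0167 p [0.341 0.374 0.186] [0.297 0.36  0.196] tz [ 0.72 -0.61 -0.34] [ 0.67 -0.66 -0.34] q [-1.04  1.18 -0.8   1.79  1.14  2.    1.48] F [ 0.5 -0.   1. ]
0 -0.341 [[-0.6, 0.6, 0.6]] [0.18 0.48 0.31]
1 -0.388 [[-0.7, 0.0, 0.7], [-0.6, 0.6, 0.6]] [0.04 0.47 0.45]
2 -0.539 [[-0.6, -0.6, 0.6], [-0.7, 0.0, 0.7], [0.0, 0.0, 1.0]] [0.06 0.23 0.6 ]
3 -0.635 [[-0.6, -0.6, 0.6], [-0.7, 0.0, 0.7], [0.0, 0.0, 1.0], [0.0, 0.0, 1.0]] [0.11 0.28 0.72]
4 -0.698 [[0.0, -0.7, 0.7], [0.0, 0.0, 1.0], [-0.7, 0.0, 0.7], [-0.7, 0.0, 0.7], [-0.7, 0.7, 0.0]] [-0.01  0.35  0.73]
5 -0.778 [[0.0, -0.7, 0.7], [0.0, -1.0, 0.0], [0.0, -1.0, 0.0], [-0.7, -0.7, 0.0], [-0.6, -0.6, -0.6], [-0.7, 0.0, -0.7]] [ 0.02 -0.42  0.16]
6 -0.814 [[0.0, -0.7, 0.7], [0.0, -1.0, 0.0], [0.0, -1.0, 0.0], [-0.7, -0.7, 0.0], [-0.6, -0.6, -0.6], [-0.7, 0.7, 0.0], [-0.7, 0.0, -0.7]] [-0.08 -0.31  0.2 ]
first seg tool row [33.4 20.7  7.5]
first seg tool row [ 9.6 30.3 24.3]
first seg tool row [ 9.6 30.3 24.3]
first seg tool row [-0.1 39.9 -3.1]
[ 0.  -0.7  0.7] p [0.3  0.22 0.34] t [ 0.67 -0.66 -0.34] q [-0.87  0.83 -0.93  2.18  0.
[... 284 characters left out ...]
 2.04  1.55] e [ 0.38 -0.11  0.71] w [0.24 0.14 0.5 ]
[-0.7 -0.7  0. ] p [ 0.23 -0.26  0.39] t [-0.02 -0.83 -0.56] q [ 0.99  0.43 -1.47  2.56  1.16  1.58  2.22] e [ 0.11 -0.19  0.84] w [ 0.23 -0.    0.57]
[-0.6 -0.6 -0.6] p [ 0.14 -0.39  0.29] t [-0.23 -0.69 -0.68] q [ 1.45  0.79 -1.47  2.56  1.43  1.67  2.4 ] e [ 0.02 -0.38  0.73] w [ 0.21 -0.17  0.51]
[-0.7  0.7  0. ] p [ 0.04 -0.28  0.32] t [-0.48 -0.42 -0.77] q [ 1.62  0.44 -1.47  2.56  0.96  1.35  2.66] e [-0.02 -0.23  0.84] w [ 0.19 -0.14  0.57]
[-0.7  0.  -0.7] p [-0.08 -0.31  0.2 ] t [-0.57 -0.1  -0.81] q [ 1.92  1.05 -1.47  2.56  1.16  1.68  2.61] e [-0.18 -0.42  0.62] w [ 0.1  -0.28  0.46]
real	0m22.810s
user	1m13.517s
sys	0m0.147s
```

```bash
cat > refit.py <<'E'
import numpy as np
from scipy.optimize import least_squares
from scipy.spatial.transform import Rotation as R
import kin
S=[([-2.058,-.101,1.499,.144,-.4,1.781,.556],[.2871,.2011,1.148],[.278,.065,.8,.527]),
([-1.157,-.263,.835,1.007,-.599,1.304,1.055],[.3843,.1491,1.0157],[.273,.047,.804,.527]),
([-1.308,-.456,1.51,1.072,-.696,1.591,1.506],[.4035,-.1396,.8894],[.285,.069,.81,.508]),
([-.836,-.457,1.51,1.077,-.793,1.86,1.641],[.236,-.2345,.8784],[.329,.12,.813,.465]),
([-.979,-.456,1.51,1.065,-.608,1.567,1.599],[.3422,-.2856,.8716],[.388,.185,.81,.398]),
([-1.157,-.456,1.51,1.085,-.291,1.136,1.458],[.469,-.3708,.8675],[.479,.281,.781,.286]),
([-1.067,-.456,1.509,1.171,-.029,.811,1.351],[.4504,-.5133,.8619],[.564,.38,.719,.141]),
([-.904,-.456,1.509,1.177,.208,.66,1.221],[.3354,-.6414,.883],[.61,.46,.645,.002]),
([-.69,-.46,1.51,1.42,.11,.43,1.34],[.2558,-.6737,.8182],[.616,.486,.619,-.048]),
([-.81,.81,-.72,1.66,1.35,2.06,-1.61],[.5035,.3277,.4331],[.613,.493,.617,-.04]),
([-1.06,.98,-.73,1.71,1.11,2.08,-.14],[.3599,.3875,.3134],[.33,-.213,.772,-.5]),
([-.87,1.36,-.61,1.86,1.43,1.8,1.41],[.459,.2891,.0479],[.182,.765,-.293,.544]),
([-.26,.98,-.78,2.34,1.68,1.82,-.07],[.5693,.0331,.2444],[.272,-.303,.768,-.494]),
([-.24,1.02,-.83,2.33,1.68,1.88,-.69],[.5708,.0329,.237],[.41,-.054,.824,-.388]),
([-.23,1.02,-.85,2.33,1.68,1.89,-.88],[.571,.0329,.2378],[.446,.025,.825,-.347]),
([-.27,.8,-.75,2.31,1.63,1.71,1.75],[.5683,.0323,.3083],[.188,.774,-.286,.532]),
([-.85,1.38,-.67,1.87,1.43,1.86,1.42],[.4509,.2866,.049],[.194,.77,-.283,.538]),
([-1.04,1.18,-.8,1.79,1.14,2.,1.48],[.3406,.3738,.1865],[.191,.765,-.292,.541])]
Q=np.vstack([kin.Q,[s[0] for s in S]]);P=np.vstack([kin.P,[s[1] for s in S]])
O=R.from_quat(np.vstack([kin.O.as_quat(),[np.roll(s[2],-1) for s in S]]))
rz=lambda a:R.from_euler('z',a);ry=lambda a:R.from_euler('y',a)
def fkA(Q,x):
    q=Q+np.r_[x[:7]]
    p=np.tile([0,0,x[7]],(len(Q),1));r=rz(-q[:,0])*ry(q[:,1])
    p=p+r.apply([x[17],x[18],0]);r=r*rz(-q[:,2]);p=p+r.apply([x[8],x[9],x[10]]);r=r*ry(q[:,3]);p=p+r.apply([x[11],x[12],x[13]])
    r=r*rz(-q[:,4])*ry(q[:,5]);p=p+r.apply([x[14],x[15],x[16]]);r=r*rz(-q[:,6]);return p,r
def f(x):
    p,r=fkA(Q,x);return np.r_[((p-P)*3).ravel(),(r.inv()*O).as_rotvec().ravel(),.02*(x[:6]),.05*x[[8,9,11,12,14,15,17,18]]]
x0=np.zeros(19);x0[[6,7,10,13,16]]=[-1.57,.36,.53,.35,.32]
s=least_squares(f,x0,loss='soft_l1',f_scale=.02);x=s.x;print(x.round(3))
p,r=fkA(Q,x);print((np.linalg.norm(p-P,axis=1)*1000).round(0));print(np.linalg.norm((r.inv()*O).as_rotvec(),axis=1).round(3))
np.save('x.npy',x)
E
python3 refit.py
```

```text
[ 1.00e-03 -0.00e+00  0.00e+00  1.00e-03 -0.00e+00 -0.00e+00 -1.57e+00
  3.47e-01 -0.00e+00 -1.30e-02  5.63e-01 -0.00e+00 -1.30e-02  3.45e-01
 -0.00e+00  0.00e+00  3.33e-01  0.00e+00 -1.90e-02]
[0. 0. 1. 1. 0. 0. 0. 0. 1. 1. 0. 0. 1. 1. 1. 0. 0. 1. 4. 4. 2. 0. 3. 1.
 2. 4. 1. 2.]
[0.    0.001 0.001 0.001 0.001 0.001 0.001 0.001 0.001 0.002 0.001 0.001
 0.001 0.002 0.002 0.001 0.001 0.001 0.005 0.014 0.006 0.009 0.003 0.004
 0.005 0.012 0.003 0.007]
```

```bash
cat > fast.py <<'E'
import numpy as np
lo=np.array([-3.01,-.46,-1.47,.13,-1,.04,-2.66]);hi=np.array([3.01,2.08,1.51,2.56,4.14,2.09,2.66])
X=np.load('x.npy')
def rzm(t):
    c_,s_=np.cos(t),np.sin(t);return np.array([[c_,-s_,0],[s_,c_,0],[0,0,1]])
def rym(t):
    c_,s_=np.cos(t),np.sin(t);return np.array([[c_,0,s_],[0,1,0],[-s_,0,c_]])
V0=np.array([X[17],X[18],0]);V1=X[8:11];V2=X[11:14];V3=X[14:17]
def fkj(q):
    q=q+X[:7];J=np.zeros((6,7));ax=[];pt=[]
    r=rzm(-q[0]);p=np.array([0,0,X[7]]);ax.append(-r[:,2]);pt.append(p)
    ax.append(r[:,1]);pt.append(p);r=r@rym(q[1]);p=p+r@V0;ax.append(-r[:,2]);pt.append(p);r=r@rzm(-q[2]);p=p+r@V1
    e=p;ax.append(r[:,1]);pt.append(p);r=r@rym(q[3]);p=p+r@V2;w=p
    ax.append(-r[:,2]);pt.append(p);r=r@rzm(-q[4]);ax.append(r[:,1]);pt.append(p);r=r@rym(q[5]);p=p+r@V3
    ax.append(-r[:,2]);pt.append(p);r=r@rzm(-q[6])
    for i in range(7): J[:3,i]=np.cross(ax[i],p-pt[i]);J[3:,i]=ax[i]
    return p,r,J,e,w
def rv(Rm):
    s=np.array([Rm[2,1]-Rm[1,2],Rm[0,2]-Rm[2,0],Rm[1,0]-Rm[0,1]])/2;n=np.linalg.norm(s)
    return s if n<1e-9 else s/n*np.arctan2(n,(np.trace(Rm)-1)/2)
W=np.array([5,5,5,1,1,1.]);LAM=[2e-3];DQ=[.15]
def step(q,d,turn=0):
    p,r,J,e,w=fkj(q);tp=p+d;to=r@rzm(turn);l=np.maximum(lo,q-DQ[0]);h=np.minimum(hi,q+DQ[0]);x=q.copy()
    for it in range(5):
        p,r,J,e,w=fkj(x);err=np.r_[tp-p,rv(to@r.T)]*W;A=J*W[:,None];free=np.ones(7,bool)
        for k in range(4):
            Af=A[:,free];dx=np.zeros(7);dx[free]=np.linalg.solve(Af.T@Af+LAM[0]*np.eye(free.sum()),Af.T@err)
            nb=free&(((x<=l+1e-6)&(dx<0))|((x>=h-1e-6)&(dx>0)))
            if not nb.any():break
            free&=~nb
        x=np.clip(x+dx,l,h)
    return x
E
cat > cal.py <<'E'
import fast
from fast import *
segs=[([-1.072,.43,.316,.438,-.179,2.089,.434],[[-11,25,-29],[-12,25,-28],[-12,26,-28],[-12,27,-27],[-13,28,-26],[-13,28,-26],[-13,29,-25],[-14,29,-24]],[-1.039,.523,.695,.143,-.587,2.089,.441]),
([-.836,-.457,1.51,1.077,-.793,1.86,1.641],[[-32,-21,-10]]*8,[-.979,-.456,1.51,1.065,-.608,1.567,1.599]),
([-1.067,-.456,1.509,1.171,-.029,.811,1.351],[[-28,-26,14]]*14,[-.904,-.456,1.509,1.177,.208,.66,1.221]),
([-.904,-.456,1.509,1.177,.208,.66,1.221],[[-11,-34.5,17]]*6,[-.69,-.46,1.51,1.42,.11,.43,1.34])]
for wp in (1,2,3.3,5,8):
  for lam in (1e-4,2e-3,1e-2):
    fast.W[:3]=wp;fast.LAM[0]=lam*max(1,wp*wp/25);o=[]
    for q,rows,qe in segs:
        q=np.array(q)
        for r in rows: q=step(q,fkj(q)[1]@np.array(r)/1000)
        a=fkj(q);b=fkj(np.array(qe));o.append((round(np.linalg.norm(a[0]-b[0])*1000),round(np.degrees(np.linalg.norm(rv(a[1]@b[1].T))),1),np.abs(q-qe).max().round(2)))
    print(wp,lam,o)
E
python3 cal.py
```

```text
1 0.0001 [(92, np.float64(7.0), np.float64(0.19)), (43, np.float64(8.3), np.float64(0.06)), (70, np.float64(12.4), np.float64(0.26)), (22, np.float64(4.3), np.float64(0.15))]
1 0.002 [(56, np.float64(5.4), np.float64(0.26)), (43, np.float64(8.3), np.float64(0.06)), (70, np.float64(12.4), np.float64(0.26)), (22, np.float64(4.3), np.float64(0.15))]
1 0.01 [(45, np.float64(7.1), np.float64(0.35)), (43, np.float64(8.3), np.float64(0.06)), (70, np.float64(12.4), np.float64(0.26)), (22, np.float64(4.3), np.float64(0.15))]
2 0.0001 [(30, np.float64(1.7), np.float64(0.25)), (15, np.float64(2.2), np.float64(0.03)), (36, np.float64(4.0), np.float64(0.07)), (8, np.float64(1.9), np.float64(0.12))]
2 0.002 [(30, np.float64(3.5), np.float64(0.38)), (15, np.float64(2.2), np.float64(0.03)), (36, np.float64(4.0), np.float64(0.07)), (8, np.float64(1.9), np.float64(0.12))]
2 0.01 [(32, np.float64(2.7), np.float64(0.36)), (15, np.float64(2.2), np.float64(0.03)), (36, np.float64(4.0), np.float64(0.07)), (8, np.float64(1.9), np.float64(0.12))]
3.3 0.0001 [(47, np.float64(9.8), np.float64(0.41)), (94, np.f
[... 845 characters left out ...]
 np.float64(11.3), np.float64(1.28)), (163, np.float64(27.3), np.float64(0.26)), (206, np.float64(33.6), np.float64(0.97)), (65, np.float64(17.1), np.float64(0.97))]
8 0.0001 [(48, np.float64(8.6), np.float64(0.41)), (216, np.float64(36.0), np.float64(0.35)), (244, np.float64(41.6), np.float64(1.21)), (77, np.float64(19.7), np.float64(1.0))]
8 0.002 [(117, np.float64(10.1), np.float64(0.46)), (216, np.float64(36.0), np.float64(0.35)), (244, np.float64(41.6), np.float64(1.21)), (77, np.float64(19.7), np.float64(1.0))]
8 0.01 [(120, np.float64(14.7), np.float64(1.28)), (216, np.float64(36.0), np.float64(0.35)), (244, np.float64(41.5), np.float64(1.21)), (77, np.float64(19.9), np.float64(1.0))]
```

```bash
sed -i 's/W=np.array(\[5,5,5/W=np.array([2,2,2/;s/LAM=\[2e-3\]/LAM=[1e-4]/' fast.py
python3 - <<'E'
s=open('plan.py').read()
s=s.replace("def exp(a):","""BX=np.array([np.cos(.08),np.sin(.08),0]);BY=np.array([-np.sin(.08),np.cos(.08),0])
def sc(q):
    t=fkj(q)[1][:,2];a=np.degrees(np.arcsin(t@BX));b=np.degrees(np.arctan2(abs(t@BY),-t[2]))
    return np.hypot(a,max(0,b-42))
def exp(a):""").replace("out.append((fkj(x)[1][2,2],x","out.append((sc(x),x").replace("'p',f[0].round(2)","round(sc(x),1),'p',f[0].round(2)")
open('plan.py','w').write(s)
E
time python3 plan.py 8 7
```

```text
t 33.0167 p [0.341 0.374 0.186] [0.341 0.373 0.187] tz [ 0.72 -0.61 -0.34] [ 0.72 -0.61 -0.34] q [-1.04  1.18 -0.8   1.79  1.14  2.    1.48] F [ 0.5 -0.   1. ]
0 46.665 [[-0.7, 0.0, 0.7]] [0.11 0.37 0.41]
1 40.32 [[0.0, -0.7, 0.7], [0.0, -1.0, 0.0]] [ 0.37 -0.09  0.47]
2 24.388 [[0.0, -0.7, 0.7], [0.0, -1.0, 0.0], [-0.6, -0.6, -0.6]] [ 0.3  -0.17  0.44]
3 12.705 [[0.0, -0.7, 0.7], [0.0, -1.0, 0.0], [-0.6, -0.6, -0.6], [-0.6, -0.6, -0.6]] [ 0.22 -0.36  0.38]
4 1.996 [[0.0, -0.7, 0.7], [0.0, -1.0, 0.0], [-0.6, -0.6, -0.6], [-0.7, 0.0, -0.7], [-0.7, 0.0, -0.7]] [ 0.2  -0.19  0.34]
5 0.015 [[0.0, -0.7, 0.7], [0.0, -1.0, 0.0], [-0.6, -0.6, -0.6], [-0.6, -0.6, -0.6], [0.0, 0.7, -0.7], [-0.7, -0.7, 0.0]] [ 0.16 -0.4   0.29]
6 0.034 [[0.0, -0.7, 0.7], [0.0, -1.0, 0.0], [-0.6, -0.6, -0.6], [-0.6, -0.6, -0.6], [0.0, 0.7, -0.7], [-0.7, -0.7, 0.0], [0.7, 0.7, 0.0]] [ 0.39 -0.18  0.29]
first seg tool row [33.4 20.7  7.5]
first seg tool row [ 9.6 30.3 24.3]
first seg tool row [-21.8  33.1   5.3]
first seg tool row [-21.8  33.1   5.3]
[ 0.  -0.7  0.7] 46.7 p [0.34 0.15 0.41] t [ 0.72 -0.61 -0.34] q
[... 340 characters left out ...]
.34] e [-0.01 -0.02  0.91] w [0.16 0.07 0.62]
[-0.6 -0.6 -0.6] 12.7 p [ 0.22 -0.36  0.38] t [ 0.27 -0.67 -0.69] q [ 1.92  0.14 -1.47  2.56  1.78  0.63  2.62] e [-0.05 -0.08  0.9 ] w [ 0.13 -0.14  0.61]
[ 0.   0.7 -0.7] 6.1 p [ 0.29 -0.18  0.29] t [ 0.15 -0.56 -0.81] q [ 0.74  0.52 -1.47  2.56  1.09  1.31  2.13] e [ 0.2  -0.21  0.83] w [0.24 0.   0.56]
[-0.7 -0.7  0. ] 0.0 p [ 0.16 -0.4   0.29] t [ 0.05 -0.6  -0.8 ] q [ 1.66  0.57 -1.47  2.56  1.54  1.16  2.66] e [-0.05 -0.31  0.81] w [ 0.15 -0.2   0.55]
[0.7 0.7 0. ] 0.0 p [ 0.39 -0.18  0.29] t [ 0.05 -0.59 -0.8 ] q [ 0.62  0.69 -1.32  2.25  1.11  1.52  2.24] e [ 0.29 -0.23  0.77] w [0.37 0.02 0.56]
real	0m29.719s
user	1m38.509s
sys	0m0.215s
```

Request:
send_rows([
  [1,33,21,7.5,0],
  [1,33,21,7.5,0],
  [1,33,21,7.5,0],
  [1,33,21,7.5,0],
  [1,33,21,7.5,0],
  [1,33,21,7.5,0],
  [1,33,21,7.5,0],
  [1,33,21,7.5,0],
  [1,10,30,24,0],
  [1,10,30,24,0],
  [1,10,30,24,0],
  [1,10,30,24,0],
  [1,10,30,24,0],
  [1,10,30,24,0],
])

```text
t: 34.18
tool_pos: [0.3562, -0.0267, 0.4603]
orientation: [0.203, 0.769, -0.303, 0.524]
ft_force: [0.0, -0.8, -0.8]
grip_width: 0.0857
```

```bash
time python3 plan.py 6 7
```

```text
t 34.1833 p [ 0.356 -0.027  0.46 ] [ 0.355 -0.028  0.46 ] tz [ 0.68 -0.63 -0.37] [ 0.68 -0.63 -0.37] q [-0.12  0.4  -1.47  2.56  0.92  1.84  1.72] F [ 0.  -0.8 -0.8]
0 32.026 [[-0.6, -0.6, -0.6]] [ 0.27 -0.08  0.46]
1 22.037 [[-0.6, -0.6, -0.6], [-0.6, -0.6, -0.6]] [ 0.22 -0.09  0.43]
2 11.87 [[-0.6, -0.6, -0.6], [0.0, -0.7, -0.7], [-0.7, 0.0, -0.7]] [ 0.27 -0.21  0.37]
3 2.542 [[-0.6, -0.6, -0.6], [0.0, -0.7, -0.7], [-0.7, 0.0, -0.7], [-0.7, 0.0, -0.7]] [ 0.22 -0.21  0.34]
4 0.039 [[0.0, -1.0, 0.0], [-0.7, 0.0, -0.7], [0.0, 0.7, -0.7], [-0.7, -0.7, 0.0], [-0.6, -0.6, -0.6]] [ 0.21 -0.34  0.31]
5 0.009 [[0.0, -1.0, 0.0], [-0.7, 0.0, -0.7], [0.0, 0.7, -0.7], [-0.7, -0.7, 0.0], [-0.6, -0.6, -0.6], [0.7, 0.7, 0.0]] [ 0.38 -0.17  0.31]
6 0.001 [[-0.6, -0.6, -0.6], [0.0, -0.7, -0.7], [-0.7, 0.0, -0.7], [0.0, 0.7, -0.7], [-0.7, -0.7, 0.0], [0.0, -0.7, -0.7], [-0.7, -0.7, 0.0]] [ 0.1  -0.56  0.14]
first seg tool row [-21.8  32.8   7.3]
first seg tool row [-19.1  20.9  28.2]
first seg tool row [-33.8  19.4  -8.9]
first seg tool row [-33.5 -20.6  -7.5]
[-0.6 -0.6 -0.6] 32.0 p [ 0.27 -0.08  0.
[... 378 characters left out ...]
e [ 0.03 -0.09  0.9 ] w [0.19 0.   0.61]
[ 0.   0.7 -0.7] 8.7 p [ 0.33 -0.08  0.24] t [ 0.2  -0.59 -0.78] q [ 0.19  0.8  -1.42  2.56  1.01  1.53  1.59] e [ 0.4  -0.1   0.73] w [0.26 0.12 0.5 ]
[-0.7 -0.7  0. ] 1.3 p [ 0.25 -0.23  0.3 ] t [ 0.07 -0.58 -0.81] q [ 0.97  0.45 -1.47  2.56  1.1   1.24  2.33] e [ 0.13 -0.22  0.85] w [ 0.23 -0.04  0.57]
[ 0.  -0.7 -0.7] 0.2 p [ 0.27 -0.41  0.15] t [ 0.05 -0.57 -0.82] q [ 1.27  1.09 -1.37  2.51  1.7   1.61  2.42] e [ 0.13 -0.49  0.6 ] w [ 0.25 -0.22  0.42]
[-0.7 -0.7  0. ] 0.0 p [ 0.1  -0.56  0.14] t [ 0.05 -0.59 -0.81] q [ 1.69  0.86 -0.77  2.41  2.28  0.94  2.66] e [-0.08 -0.43  0.71] w [ 0.08 -0.37  0.41]
real	0m29.035s
user	1m40.949s
sys	0m0.188s
```

Request:
send_rows([
  [1,-22,33,7,0],
  [1,-22,33,7,0],
  [1,-22,33,7,0],
  [1,-22,33,7,0],
  [1,-22,33,7,0],
  [1,-22,33,7,0],
])

```text
t: 34.68
tool_pos: [0.2535, -0.0696, 0.4694]
orientation: [0.231, 0.783, -0.344, 0.463]
ft_force: [-0.6, -2.1, 1.3]
grip_width: 0.0852
```

```bash
time python3 plan.py 6 5
```

```text
t 34.6833 p [ 0.253 -0.07   0.469] [ 0.253 -0.07   0.469] tz [ 0.57 -0.68 -0.46] [ 0.57 -0.68 -0.46] q [ 0.2  -0.05 -1.47  2.56  0.81  1.42  2.14] F [-0.6 -2.1  1.3]
0 21.957 [[0.0, 0.0, -1.0]] [ 0.3  -0.03  0.32]
1 15.096 [[0.0, 0.0, -1.0], [-0.7, -0.7, 0.0]] [ 0.2  -0.11  0.41]
2 6.188 [[0.0, -0.7, -0.7], [-0.7, 0.0, -0.7], [-0.7, 0.0, -0.7]] [ 0.22 -0.16  0.35]
3 0.162 [[0.0, -0.7, -0.7], [-0.6, -0.6, -0.6], [0.0, 0.7, -0.7], [-0.7, 0.0, -0.7]] [ 0.26 -0.23  0.27]
4 0.027 [[0.0, -0.7, -0.7], [-0.6, -0.6, -0.6], [-0.7, -0.7, 0.0], [0.0, 0.7, 0.7], [0.6, 0.6, -0.6]] [ 0.15 -0.33  0.37]
first seg tool row [-15.8  17.3  32.4]
first seg tool row [-20.6  31.6  13.4]
first seg tool row [-0.3 39.9  3.2]
first seg tool row [ 15.8 -17.3 -32.4]
[ 0.  -0.7 -0.7] 24.0 p [ 0.31 -0.18  0.43] t [ 0.43 -0.69 -0.58] q [ 0.92  0.07 -1.47  2.56  1.25  1.11  2.34] e [ 0.01 -0.05  0.91] w [0.17 0.05 0.62]
[-0.6 -0.6 -0.6] 15.1 p [ 0.26 -0.31  0.39] t [ 0.31 -0.65 -0.69] q [ 1.78  0.03 -1.47  2.56  1.66  0.58  2.62] e [-0.03 -0.02  0.91] w [ 0.15 -0.09  0.62]
[-0.7 -0.7  0. ] 12.7 p [ 0.1  -0.47  0.39] t [ 0.27 -0.66 -0.7 ] q [ 2.31  0.2  -1.14  2.42  2.47  0.21  2.59] e [-0.1  -0.08  0.9 ] w [ 0.01 -0.25  0.62]
[0.  0.7 0.7] 2.9 p [ 0.03 -0.44  0.42] t [ 0.06 -0.7  -0.71] q [ 2.61 -0.06 -1.17  2.42  3.18  0.04  1.83] e [0.01 0.03 0.91] w [ 0.01 -0.2   0.66]
[ 0.6  0.6 -0.6] 0.0 p [ 0.15 -0.33  0.37] t [ 0.05 -0.66 -0.75] q [ 2.56 -0.34 -1.47  2.56  3.46  0.04  1.12] e [0.13 0.11 0.88] w [ 0.13 -0.11  0.62]
real	0m20.733s
user	1m12.045s
sys	0m0.244s
```

Request:
send_rows([
  [1,-16,17,32,0],
  [1,-16,17,32,0],
  [1,-16,17,32,0],
  [1,-17,18,31,0],
  [1,-18,18,31,0],
  [1,-18,19,30,0],
])

```text
t: 35.18
tool_pos: [0.2989, -0.1389, 0.4504]
orientation: [0.245, 0.791, -0.372, 0.42]
ft_force: [0.6, 0.8, -0.4]
grip_width: 0.0856
```

```bash
time python3 plan.py 6 4
```

```text
t 35.1833 p [ 0.299 -0.139  0.45 ] [ 0.298 -0.139  0.45 ] tz [ 0.48 -0.7  -0.53] [ 0.48 -0.7  -0.53] q [ 0.97 -0.16 -1.47  2.56  1.19  0.94  2.41] F [ 0.6  0.8 -0.4]
0 21.638 [[0.0, -0.7, -0.7]] [ 0.36 -0.29  0.36]
1 7.839 [[0.0, 0.0, -1.0], [0.0, -0.7, -0.7]] [ 0.23 -0.29  0.38]
2 1.2 [[0.0, -0.7, -0.7], [-0.6, 0.6, -0.6], [-0.7, 0.0, -0.7]] [ 0.29 -0.12  0.24]
3 0.061 [[0.0, -0.7, -0.7], [-0.7, -0.7, 0.0], [-0.7, 0.7, 0.0], [-0.7, 0.7, 0.0]] [-0.03 -0.36  0.34]
first seg tool row [-13.1  14.9  34.7]
first seg tool row [ 0.3 39.5  6.2]
first seg tool row [-21.3   5.4 -33.4]
first seg tool row [-21.3   5.4 -33.4]
[ 0.  -0.7 -0.7] 21.6 p [ 0.36 -0.29  0.36] t [ 0.41 -0.65 -0.64] q [ 1.1   0.49 -1.47  2.56  1.6   1.3   2.32] e [ 0.11 -0.25  0.84] w [ 0.22 -0.07  0.57]
[-0.7 -0.7  0. ] 20.2 p [ 0.21 -0.46  0.36] t [ 0.39 -0.65 -0.65] q [ 1.98  0.42 -1.3   2.5   2.24  0.65  2.62] e [-0.12 -0.21  0.86] w [ 0.08 -0.24  0.58]
[-0.7  0.7  0. ] 4.7 p [ 0.02 -0.37  0.35] t [ 0.13 -0.59 -0.8 ] q [ 2.88  0.07 -1.47  2.56  2.89  0.07  2.07] e [-0.05  0.01  0.91] w [-0.02 -0.18  0.62]
[-0.7  0.7  0. ] 0.1 p [-0.03 -0.36  0.34] t [ 0.05 -0.56 -0.82] q [ 3.01  0.07 -1.47  2.56  2.3   0.04  2.66] e [-0.06  0.01  0.91] w [-0.04 -0.17  0.62]
real	0m16.473s
user	0m57.197s
sys	0m0.190s
```

Request:
send_rows([
  [1,-13,15,35,0],
  [1,-13,15,35,0],
  [1,-14,15,34,0],
  [1,-14,16,34,0],
  [1,-15,16,33,0],
  [1,-15,16,33,0],
])

```text
t: 35.68
tool_pos: [0.3526, -0.3088, 0.3852]
orientation: [0.253, 0.795, -0.397, 0.382]
ft_force: [0.5, -0.8, 0.2]
grip_width: 0.0853
```

```bash
time python3 plan.py 6 4
```

```text
t 35.6833 p [ 0.353 -0.309  0.385] [ 0.351 -0.309  0.385] tz [ 0.41 -0.71 -0.58] [ 0.4  -0.71 -0.58] q [ 1.15  0.43 -1.47  2.56  1.61  1.31  2.33] F [ 0.5 -0.8  0.2]
0 6.263 [[-0.6, 0.6, -0.6]] [ 0.32 -0.19  0.29]
1 0.434 [[-0.6, 0.6, -0.6], [-0.6, 0.6, -0.6]] [ 0.25 -0.02  0.19]
2 0.07 [[-0.7, 0.0, -0.7], [-0.7, 0.7, 0.0], [0.0, 0.0, -1.0]] [ 0.3  -0.22  0.22]
3 0.014 [[-0.7, 0.0, -0.7], [-0.7, 0.7, 0.0], [0.0, 0.0, -1.0], [0.7, 0.0, 0.7]] [ 0.47 -0.22  0.38]
first seg tool row [-34.   20.5   4.9]
first seg tool row [-23.5   7.6 -31.5]
first seg tool row [-32.3  -4.   23.2]
first seg tool row [ 34.  -20.5  -4.9]
[-0.7  0.  -0.7] 11.5 p [ 0.32 -0.35  0.29] t [ 0.25 -0.67 -0.7 ] q [ 1.16  0.7  -1.47  2.56  1.58  1.48  2.26] e [ 0.13 -0.35  0.77] w [ 0.24 -0.13  0.53]
[-0.7  0.7  0. ] 5.8 p [ 0.22 -0.21  0.37] t [ 0.15 -0.62 -0.77] q [ 1.34 -0.02 -1.47  2.56  1.03  0.8   2.66] e [-0.02 -0.01  0.91] w [ 0.17 -0.    0.62]
[ 0.  0. -1.] 0.1 p [ 0.3  -0.22  0.22] t [ 0.04 -0.56 -0.83] q [ 0.74  0.86 -1.47  2.56  1.19  1.53  1.91] e [ 0.31 -0.31  0.71] w [ 0.29 -0.04  0.49]
[0.7 0.  0.7] 0.0 p [ 0.47 -0.22  0.38] t [ 0.05 -0.56 -0.83] q [ 0.8   0.69 -1.46  1.88  1.13  1.71  2.64] e [ 0.24 -0.28  0.77] w [ 0.46 -0.03  0.66]
real	0m16.885s
user	0m54.764s
sys	0m0.174s
```

Request:
send_rows([
  [1,-38,4,-12,0],
  [1,-38,4,-12,0],
  [1,-38,4,-12,0],
  [1,-38,4,-12,0],
  [1,-38,4,-12,0],
  [1,-38,4,-12,0],
])

```text
t: 36.18
tool_pos: [0.3055, -0.1764, 0.3541]
orientation: [0.256, 0.808, -0.437, 0.301]
ft_force: [1.3, 0.2, 0.2]
grip_width: 0.0854
```

```bash
time python3 plan.py 4 4
```

```text
t 36.1833 p [ 0.306 -0.176  0.354] [ 0.304 -0.177  0.354] tz [ 0.26 -0.68 -0.69] [ 0.26 -0.68 -0.69] q [ 0.63  0.39 -1.47  2.56  1.06  1.41  2.1 ] F [1.3 0.2 0.2]
0 4.52 [[-0.7, 0.0, -0.7]] [ 0.28 -0.14  0.31]
1 0.165 [[-0.7, 0.0, -0.7], [-0.7, -0.7, 0.0]] [ 0.22 -0.23  0.35]
2 0.026 [[-1.0, 0.0, 0.0], [-0.7, 0.0, -0.7], [0.6, 0.6, -0.6]] [ 0.25 -0.13  0.33]
3 0.002 [[-0.6, -0.6, -0.6], [-1.0, 0.0, 0.0], [0.6, 0.6, 0.6], [0.7, 0.7, 0.0]] [ 0.41 -0.04  0.45]
first seg tool row [-13.7  27.7  25.5]
first seg tool row [-17.5  34.4 -10.5]
first seg tool row [ 13.7 -27.7 -25.5]
first seg tool row [ -3.3 -38.1 -11.7]
[-0.6 -0.6 -0.6] 5.1 p [ 0.3  -0.25  0.31] t [ 0.14 -0.68 -0.72] q [ 0.8   0.58 -1.47  2.56  1.17  1.49  2.11] e [ 0.21 -0.24  0.81] w [ 0.25 -0.02  0.55]
[-1.  0.  0.] 0.4 p [ 0.2  -0.24  0.37] t [ 0.06 -0.66 -0.75] q [ 1.32  0.07 -1.46  2.56  1.05  0.96  2.66] e [-0.01 -0.06  0.91] w [ 0.18 -0.02  0.62]
[0.6 0.6 0.6] 0.1 p [ 0.29 -0.15  0.45] t [ 0.06 -0.67 -0.74] q [ 0.86  0.18 -1.47  2.18  0.79  1.47  2.65] e [ 0.06 -0.1   0.9 ] w [0.28 0.08 0.7 ]
[0.7 0.7 0. ] 0.0 p [ 0.41 -0.04  0.45] t [ 0.05 -0.66 -0.75] q [ 0.32  0.51 -1.34  1.87  0.84  1.86  2.38] e [ 0.26 -0.11  0.83] w [0.39 0.18 0.7 ]
real	0m12.275s
user	0m40.606s
sys	0m0.147s
```

Request:
send_rows([
  [1,-32,20,12,0],
  [1,-32,20,12,0],
  [1,-32,20,12,0],
  [1,-32,20,12,0],
])

```text
t: 36.52
tool_pos: [0.2745, -0.1409, 0.3366]
orientation: [0.262, 0.813, -0.451, 0.258]
ft_force: [-0.3, 0.3, 0.1]
grip_width: 0.0854
```

```bash
time python3 plan.py 4 3
```

```text
t 36.5167 p [ 0.275 -0.141  0.337] [ 0.273 -0.141  0.336] tz [ 0.18 -0.66 -0.73] [ 0.18 -0.66 -0.73] q [ 0.47  0.42 -1.47  2.56  0.89  1.41  2.02] F [-0.3  0.3  0.1]
0 0.261 [[-0.6, -0.6, -0.6]] [ 0.27 -0.2   0.3 ]
1 0.002 [[0.0, -0.7, -0.7], [-0.6, -0.6, -0.6]] [ 0.28 -0.36  0.19]
2 0.002 [[0.0, -0.7, -0.7], [-0.6, -0.6, -0.6], [0.6, 0.6, 0.6]] [ 0.37 -0.27  0.28]
first seg tool row [-1.6  7.5 39.3]
first seg tool row [-12.   26.1  27.8]
first seg tool row [ 12.  -26.1 -27.8]
[ 0.  -0.7 -0.7] 3.9 p [ 0.32 -0.25  0.26] t [ 0.12 -0.64 -0.76] q [ 0.77  0.78 -1.47  2.56  1.24  1.59  2.05] e [ 0.28 -0.3   0.74] w [ 0.28 -0.04  0.51]
[-0.6 -0.6 -0.6] 0.0 p [ 0.28 -0.36  0.19] t [ 0.05 -0.61 -0.79] q [ 1.12  1.01 -1.47  2.56  1.5   1.7   2.27] e [ 0.19 -0.45  0.63] w [ 0.26 -0.16  0.45]
[0.6 0.6 0.6] 0.0 p [ 0.37 -0.27  0.28] t [ 0.05 -0.61 -0.79] q [ 0.9   0.78 -1.47  2.3   1.25  1.63  2.4 ] e [ 0.24 -0.33  0.74] w [ 0.35 -0.07  0.55]
real	0m9.373s
user	0m26.780s
sys	0m0.184s
```

Request:
send_rows([
  [1,-12,26,28,0],
  [1,-12,26,28,0],
  [1,-12,26,28,0],
  [1,-12,26,28,0],
  [1,-12,26,28,0],
])

```text
t: 36.93
tool_pos: [0.2574, -0.2361, 0.325]
orientation: [0.258, 0.825, -0.457, 0.21]
ft_force: [0.9, -0.3, -0.5]
grip_width: 0.085
```

```bash
cat > g.py <<'E'
from fast import *
from h import state,R
s=state();q=s['joint_pos'];M=R.from_quat(np.roll(s['orientation'],-1)).as_matrix();t=M[:,2]
BX=np.array([np.cos(.08),np.sin(.08),0]);BY=np.array([-np.sin(.08),np.cos(.08),0])
print(s['t'],s['tool_pos'].round(3),'t',t.round(3),'t.bx deg',np.degrees(np.arcsin(t@BX)).round(1),'phi',np.degrees(np.arcsin(-t[2])).round(1),'y',M[:,1].round(3),'q',q.round(2),'F',s['ft_force'].round(1))
# turn needed so that y || +-BX
for sgn in (1,-1):
    th=np.arctan2(-(M[:,0]@BX)*sgn,(M[:,1]@BX)*sgn);print('turn',th.round(3))
E
python3 g.py
```

```text
36.9333 [ 0.257 -0.236  0.325] t [ 0.11  -0.617 -0.779] t.bx deg 3.5 phi 51.2 y [-0.863 -0.449  0.233] q [ 0.99  0.39 -1.47  2.56  1.12  1.24  2.39] F [ 0.9 -0.3 -0.5]
turn -2.685
turn 0.457
```

Request:
send_rows([
  [1,-12,26,28,0],
  [1,-12,26,28,0],
  [1,-12,26,28,0],
])

```text
t: 37.18
tool_pos: [0.2239, -0.3193, 0.3065]
orientation: [0.252, 0.828, -0.464, 0.187]
ft_force: [0.4, -0.2, -0.8]
grip_width: 0.0858
```

```bash
python3 g.py; python3 - <<'E'
# board yaw precise + grip
from h import *
for n in ['scene','side']:
    p=get_image(n);C=cloud(p);z=C[...,2];ok=p['z_map']>0;save(p,n+'8')
    m=ok&(abs(z-0.12)<0.003)&(C[...,0]>.39)&(C[...,0]<.69)&(C[...,1]>-.27)&(C[...,1]<.09)
    m2=ok&(abs(z-0.134)<0.003)&(abs(C[...,0]-.55)<.12)&(C[...,1]<-.05)&(C[...,1]>-.3)
    m3=ok&(abs(z-0.179)<0.004)&(abs(C[...,0]-.55)<.1)&(C[...,1]<.12)&(C[...,1]>-.06)
    m4=ok&(abs(z-0.18)<0.004)&(abs(C[...,0]-.55)<.06)&(C[...,1]<-.17)&(C[...,1]>-.27)
    for k,mm in (('cab',m),('board',m2),('tray',m3),('grip',m4)):
        if mm.sum()>20:
            r=cv2.minAreaRect(C[mm][:,:2].astype(np.float32));print(n,k,mm.sum(),np.round(r[0],4),np.round(r[1],4),round(r[2],2))
    F=p['frame'].astype(int);red=ok&(F[...,0]>130)&(F[...,1]<70)&(F[...,2]<70)&(abs(z-.134)<.006)&(abs(C[...,0]-.55)<.12)&(abs(C[...,1]+.1)<.08)
    g=C[red];
    if len(g)>5:
        k=np.polyfit(g[:,0],g[:,1],1);print('line',len(g),g.mean(0).round(4),'slope deg',np.degrees(np.arctan(k[0])).round(2))
E
```

```text
37.1833 [ 0.224 -0.319  0.307] t [ 0.075 -0.591 -0.803] t.bx deg 1.6 phi 53.5 y [-0.863 -0.442  0.244] q [ 1.35  0.46 -1.47  2.56  1.32  1.16  2.59] F [ 0.4 -0.2 -0.8]
turn -2.682
turn 0.46
scene cab 2205 [ 0.5375 -0.0875] [0.2629 0.3506] 4.05
scene board 2553 [ 0.5555 -0.1526] [0.1636 0.1973] 4.47
scene tray 427 [0.5411 0.0237] [0.1539 0.1265] 4.28
scene grip 119 [ 0.5605 -0.218 ] [0.0255 0.0502] 3.66
line 44 [ 0.5509 -0.1002  0.1343] slope deg 4.09
side cab 2600 [ 0.5373 -0.0897] [0.2599 0.3535] 4.04
side board 2147 [ 0.5546 -0.1496] [0.1611 0.2085] 3.97
side tray 547 [0.5419 0.0227] [0.1503 0.1294] 4.08
side grip 103 [ 0.5592 -0.2185] [0.0227 0.0552] 3.73
line 32 [ 0.5496 -0.1022  0.1339] slope deg 4.1
```

```bash
cat > edge.py <<'E'
from h import *
by=np.array([-np.sin(.0715),np.cos(.0715)]);bx=np.array([by[1],-by[0]])
def edge(p,C,z,ok):
    u=C[...,:2]@bx;v=C[...,:2]@by
    uc=np.array([.5375,-.0885])@bx
    out=[]
    for sg in (-1,1):
        mm=ok&(abs(z-.12)<.004)&((u-uc)*sg>.09)&((u-uc)*sg<.128)&(v<.06)&(v>-.4)
        if mm.sum()>30:
            out.append((sg,mm.sum(),[np.percentile(v[mm],k).round(4) for k in(0,1,50,99,100)]))
    # front face points
    mf=ok&(z<.11)&(z>.03)&(abs(u-uc)<.12)&(v>-.06)&(v<.05)
    return out,mf.sum(),np.percentile(v[mf],[5,20,50,80]).round(4) if mf.sum() else None
if __name__=='__main__':
    for n in ['scene','side']:
        p=get_image(n);C=cloud(p);z=C[...,2];ok=p['z_map']>0;print(n,edge(p,C,z,ok))
    np.set_printoptions(suppress=True)
E
python3 edge.py
```

```text
scene ([(-1, np.int64(822), [np.float64(-0.3019), np.float64(-0.299), np.float64(-0.1705), np.float64(-0.0055), np.float64(-0.0014)]), (1, np.int64(1262), [np.float64(-0.3021), np.float64(-0.2968), np.float64(-0.1456), np.float64(-0.0024), np.float64(0.0497)])], np.int64(218), array([-0.0009,  0.0031,  0.0045,  0.009 ]))
side ([(-1, np.int64(1244), [np.float64(-0.3047), np.float64(-0.2972), np.float64(-0.1309), np.float64(-0.0041), np.float64(-0.0013)]), (1, np.int64(537), [np.float64(-0.3026), np.float64(-0.2989), np.float64(-0.1779), np.float64(-0.0045), np.float64(0.048)])], np.int64(1309), array([-0.0016,  0.0015,  0.0028,  0.0051]))
```

```bash
cat > t7.py <<'E'
from fast import *
from h import state,R
s=state();q=s['joint_pos']
yaw=.0715;bx=np.array([np.cos(yaw),np.sin(yaw),0]);by=np.array([-np.sin(yaw),np.cos(yaw),0])
def go(q,tgt,mx=60):
    for i in range(mx):
        d=np.array(tgt)-fkj(q)[0];n=np.linalg.norm(d)
        if n<.004:break
        q=step(q,d*min(1,.035/n))
    return q,i
def show(q,t):
    p,r,J,e,w=fkj(q);print(t,p.round(3),'t',r[:,2].round(2),'y',r[:,1].round(3),'q',q.round(2),'e',e.round(2),'w',w.round(2))
g=np.array([.560,-.218,.157])
t=fkj(q)[1][:,2]
q,i=go(q,[.4,-.2,.4]);show(q,i)
for i in range(4): q=step(q,np.zeros(3),.115)
show(q,'turn');t=fkj(q)[1][:,2]
fin=g+.0187*t
q,i=go(q,fin-.09*t);show(q,i)
q,i=go(q,fin);show(q,i)
q,i=go(q,fin+.14*by);show(q,i)
E
python3 t7.py
```

```text
7 [ 0.4   -0.198  0.398] t [ 0.07 -0.6  -0.8 ] y [-0.869 -0.43   0.246] q [ 0.84  0.53 -1.47  2.06  1.03  1.6   2.66] e [ 0.18 -0.23  0.83] w [0.38 0.   0.66]
turn [ 0.4   -0.198  0.398] t [ 0.07 -0.6  -0.8 ] y [-0.996 -0.085 -0.024] q [ 0.81  0.48 -1.38  2.06  1.02  1.52  2.24] e [ 0.17 -0.21  0.84] w [0.38 0.   0.66]
7 [ 0.555 -0.175  0.214] t [ 0.07 -0.6  -0.8 ] y [-0.996 -0.085 -0.024] q [ 0.46  0.93 -1.1   1.9   1.34  1.56  2.01] e [ 0.4  -0.23  0.68] w [0.53 0.02 0.48]
3 [ 0.561 -0.229  0.142] t [ 0.07 -0.6  -0.8 ] y [-0.996 -0.085 -0.024] q [ 0.52  1.04 -1.03  1.92  1.5   1.5   1.99] e [ 0.41 -0.27  0.62] w [ 0.54 -0.03  0.41]
4 [ 0.551 -0.09   0.142] t [ 0.07 -0.6  -0.8 ] y [-0.996 -0.085 -0.024] q [ 0.28  1.06 -1.06  1.92  1.36  1.59  1.78] e [ 0.47 -0.16  0.61] w [0.53 0.11 0.41]
```

Request:
send_rows([
  [1,0,0,0,0.115],
  [1,0,0,0,0.115],
  [1,0,0,0,0.115],
  [1,0,0,0,0.115],
])

```text
t: 37.72
tool_pos: [0.2274, -0.3143, 0.3072]
orientation: [0.199, 0.698, -0.644, 0.242]
ft_force: [0.8, 0.9, 0.3]
grip_width: 0.0856
```

```bash
sed -i 's/\.08)/.0715)/g' g.py; python3 g.py; python3 d.py .555 -.175 .26
```

```text
37.7167 [ 0.227 -0.314  0.307] t [ 0.082 -0.59  -0.803] t.bx deg 2.3 phi 53.4 y [-0.995 -0.092 -0.034] q [ 1.33  0.45 -1.47  2.56  1.32  1.15  2.11] F [0.8 0.9 0.3]
turn 3.138
turn -0.003
t 37.72 q [ 1.33  0.45 -1.47  2.56  1.32  1.15  2.11] p [ 0.2274 -0.3143  0.3072] F [0.8 0.9 0.3] w 0.0856
az -82.1 phi 53.4 y [-0.995 -0.092 -0.034] x [ 0.054 -0.802  0.595] z [ 0.082 -0.59  -0.803]
n 11.0 row [-11.1 -30.7  -1.6] turn to x-up -0.057
```

Request:
send_rows([
  [1,-10,-31,-3,0],
  [1,-10,-31,-3,0],
  [1,-10,-31,-3,0],
  [1,-11,-31,-2,0],
  [1,-11,-31,-2,0],
  [1,-11,-31,-2,0],
  [1,-11,-31,-2,0],
  [1,-11,-31,-1,0],
  [1,-11,-31,-1,0],
  [1,-11,-31,0,0],
  [1,-11,-31,0,0],
])

```text
t: 38.63
tool_pos: [0.5706, -0.1498, 0.2644]
orientation: [0.201, 0.707, -0.63, 0.25]
ft_force: [1.3, -0.6, -0.7]
grip_width: 0.0855
```

```bash
python3 g.py; python3 - <<'E'
from h import *
s=state();M=R.from_quat(np.roll(s['orientation'],-1)).as_matrix()
fin=np.array([.560,-.218,.166])+.0187*M[:,2];d=(fin-s['tool_pos'])*1000
print('fin',fin.round(4),'tool delta',(M.T@d).round(1))
E
```

```text
38.6333 [ 0.571 -0.15   0.264] t [ 0.1   -0.599 -0.794] t.bx deg 3.3 phi 52.6 y [-0.992 -0.125 -0.031] q [ 0.43  0.86 -1.14  1.84  1.29  1.61  2.1 ] F [ 1.3 -0.6 -0.7]
turn -3.117
turn 0.024
fin [ 0.5619 -0.2292  0.1511] tool delta [ -6.6  22.1 136.7]
```

Request:
send_rows([
  [1,0,41,0,0],
  [1,0,41,0,0],
  [1,0,41,0,0],
  [1,0,41,0,0],
  [1,0,0,0,0],
])

```text
t: 39.05
tool_pos: [0.42, -0.1477, 0.2552]
orientation: [0.185, 0.711, -0.63, 0.251]
ft_force: [-1.2, -1.5, -0.3]
grip_width: 0.0856
```

```bash
python3 g.py
```

```text
39.05 [ 0.42  -0.148  0.255] t [ 0.123 -0.579 -0.806] t.bx deg 4.7 phi 53.7 y [-0.989 -0.136 -0.053] q [ 0.5   0.74 -1.24  2.27  1.2   1.47  1.76] F [-1.2 -1.5 -0.3]
turn -3.12
turn 0.022
```

```bash
sed -i 's/np.cos(.08),np.sin(.08)/np.cos(.0715),np.sin(.0715)/;s/-np.sin(.08),np.cos(.08)/-np.sin(.0715),np.cos(.0715)/' plan.py; sed -i 's/    if p\[2\]<.25 and/    if p[2]<.21 and/' plan.py; sed -i 's/np.arcsin(t@BX))/np.arcsin(t@BX))+2/' plan.py; python3 plan.py 4 3
```

```text
t 39.05 p [ 0.42  -0.148  0.255] [ 0.419 -0.148  0.255] tz [ 0.12 -0.58 -0.81] [ 0.12 -0.58 -0.81] q [ 0.5   0.74 -1.24  2.27  1.2   1.47  1.76] F [-1.2 -1.5 -0.3]
0 4.08 [[-1.0, 0.0, 0.0]] [ 0.29 -0.12  0.25]
1 0.344 [[-0.7, -0.7, 0.0], [-0.7, 0.0, -0.7]] [ 0.29 -0.25  0.19]
2 0.031 [[-0.7, -0.7, 0.0], [-0.7, 0.0, -0.7], [0.6, -0.6, 0.6]] [ 0.38 -0.34  0.27]
first seg tool row [20.5 31.8 12.9]
first seg tool row [-18.9  29.5  19.3]
first seg tool row [ 34.  -20.9  -2.4]
[-0.7 -0.7  0. ] 6.6 p [ 0.31 -0.26  0.26] t [ 0.12 -0.58 -0.81] q [ 0.87  0.64 -1.32  2.56  1.34  1.32  1.78] e [ 0.21 -0.28  0.79] w [ 0.26 -0.07  0.52]
[-0.7  0.  -0.7] 0.3 p [ 0.29 -0.25  0.19] t [-0.   -0.53 -0.85] q [ 0.85  0.94 -1.47  2.56  1.25  1.56  1.6 ] e [ 0.29 -0.36  0.67] w [ 0.29 -0.08  0.47]
[ 0.6 -0.6  0.6] 0.0 p [ 0.38 -0.34  0.27] t [ 0.   -0.54 -0.84] q [ 1.09  0.83 -1.47  2.17  1.31  1.58  2.19] e [ 0.18 -0.39  0.72] w [ 0.37 -0.16  0.55]
```

Request:
send_rows([
  [1,20,32,13,0],
  [1,20,32,13,0],
  [1,20,32,13,0],
  [1,20,32,13,0],
  [1,-19,29.5,19,0],
  [1,-19,29.5,19,0],
  [1,-19,29.5,19,0],
  [1,-19,29.5,19,0],
])

```text
t: 39.72
tool_pos: [0.3019, -0.2769, 0.2056]
orientation: [0.194, 0.715, -0.636, 0.216]
ft_force: [0.2, -1.2, -0.3]
grip_width: 0.0856
```

```bash
python3 g.py; python3 d.py .56 -.16 .26
```

```text
39.7167 [ 0.302 -0.277  0.206] t [ 0.062 -0.552 -0.832] t.bx deg 1.3 phi 56.3 y [-0.993 -0.115  0.002] q [ 0.92  0.9  -1.47  2.56  1.33  1.55  1.73] F [ 0.2 -1.2 -0.3]
turn -3.104
turn 0.038
t 39.72 q [ 0.92  0.9  -1.47  2.56  1.33  1.55  1.73] p [ 0.3019 -0.2769  0.2056] F [ 0.2 -1.2 -0.3] w 0.0856
az -83.6 phi 56.3 y [-0.993 -0.115  0.002] x [ 0.097 -0.826  0.555] z [ 0.062 -0.552 -0.832]
n 9.0 row [ -4.6 -30.  -10.4] turn to x-up 0.004
```

Request:
send_rows([
  [1,-14,30,16,0.02],
  [1,-14,30,16,0.02],
])

```text
t: 39.88
tool_pos: [0.29, -0.2924, 0.183]
orientation: [0.193, 0.703, -0.654, 0.199]
ft_force: [0.3, -0.5, 0.0]
grip_width: 0.0851
```

```bash
python3 g.py; python3 d.py .56 -.16 .26
```

```text
39.8833 [ 0.29  -0.292  0.183] t [ 0.027 -0.532 -0.846] t.bx deg -0.7 phi 57.8 y [-0.998 -0.069  0.012] q [ 0.97  0.97 -1.47  2.56  1.36  1.59  1.72] F [ 0.3 -0.5  0. ]
turn -3.138
turn 0.004
t 39.88 q [ 0.97  0.97 -1.47  2.56  1.36  1.59  1.72] p [ 0.29   -0.2924  0.183 ] F [ 0.3 -0.5  0. ] w 0.0851
az -87.1 phi 57.8 y [-0.998 -0.069  0.012] x [ 0.064 -0.844  0.532] z [ 0.027 -0.532 -0.846]
n 9.0 row [ -5.9 -30.8 -14.3] turn to x-up 0.022
```

Request:
send_rows([
  [1,5,-20,-20,0],
  [1,0,-22,-15,0],
  [1,-4,-22,-10,0],
  [1,-5,-22,-9,0],
  [1,-5,-22,-9,0],
  [1,-5,-22,-9,0],
  [1,-5,-22,-9,0],
  [1,-5,-22,-9,0],
  [1,-5,-22,-9,0],
  [1,-5,-22,-9,0],
  [1,-5,-22,-9,0],
  [1,-5,-22,-9,0],
])

```text
t: 40.88
tool_pos: [0.5575, -0.1378, 0.2623]
orientation: [0.192, 0.721, -0.635, 0.198]
ft_force: [0.1, -0.6, -0.2]
grip_width: 0.0855
```

```bash
cat > fin.py <<'E'
from h import *
import sys
z=float(sys.argv[1]) if len(sys.argv)>1 else .166
s=state();M=R.from_quat(np.roll(s['orientation'],-1)).as_matrix()
fin=np.array([.560,-.218,z])+.0187*M[:,2];d=(fin-s['tool_pos'])*1000
print('fin',fin.round(4),'tool delta',(M.T@d).round(1))
E
python3 g.py; python3 fin.py
```

```text
40.8833 [ 0.557 -0.138  0.262] t [ 0.042 -0.528 -0.848] t.bx deg 0.3 phi 58.0 y [-0.993 -0.119  0.025] q [ 0.52  0.96 -1.37  1.8   1.27  1.76  2.12] F [ 0.1 -0.6 -0.2]
turn -3.088
turn 0.054
fin [ 0.5608 -0.2279  0.1501] tool delta [ 16.8   4.7 142.8]
```

Request:
send_rows([
  [1,9,3,10,0.03],
  [1,8,2,20,0.024],
  [1,0,0,25,0],
  [1,0,0,25,0],
])

```text
t: 41.22
tool_pos: [0.57, -0.1751, 0.2094]
orientation: [0.174, 0.71, -0.649, 0.21]
ft_force: [0.2, 0.1, -0.3]
grip_width: 0.0854
```

```bash
python3 g.py; python3 fin.py
```

```text
41.2167 [ 0.57  -0.175  0.209] t [ 0.072 -0.519 -0.852] t.bx deg 2.0 phi 58.4 y [-0.995 -0.097 -0.025] q [ 0.58  1.04 -1.33  1.85  1.39  1.69  2.08] F [ 0.2  0.1 -0.3]
turn -3.132
turn 0.009
fin [ 0.5613 -0.2277  0.1501] tool delta [13.  15.2 77.3]
```

Request:
send_rows([
  [1,6,8,8,0.01],
  [1,6,7,10,0],
  [1,2,3,10,0],
])

```text
t: 41.47
tool_pos: [0.5547, -0.2004, 0.1906]
orientation: [0.173, 0.71, -0.649, 0.211]
ft_force: [-0.8, 0.4, 0.1]
grip_width: 0.0852
```

```bash
python3 g.py; python3 fin.py
```

```text
41.4667 [ 0.555 -0.2    0.191] t [ 0.074 -0.519 -0.851] t.bx deg 2.1 phi 58.4 y [-0.995 -0.097 -0.028] q [ 0.63  1.06 -1.32  1.91  1.43  1.67  2.06] F [-0.8  0.4  0.1]
turn -3.135
turn 0.007
fin [ 0.5614 -0.2277  0.1501] tool delta [ 2.4 -2.8 49.2]
```

Request:
send_rows([
  [1,1,-2,16,0],
  [1,1,-1,16,0],
  [1,0,0,12,0],
  [1,0,0,0,0],
])

```text
t: 41.8
tool_pos: [0.5605, -0.2257, 0.1546]
orientation: [0.172, 0.711, -0.648, 0.212]
ft_force: [0.6, -0.2, 0.0]
grip_width: 0.0857
```

```bash
python3 g.py; python3 fin.py;python3 - <<'E'
from h import *
p=get_image('scene');save(p,'scene9')
b=cv2.imread('pics/scene9.png')[90:260,150:420]
cv2.imwrite('pics/c9.png',cv2.resize(b,(794,500)))
E
```

```text
41.8 [ 0.56  -0.226  0.155] t [ 0.078 -0.52  -0.85 ] t.bx deg 2.3 phi 58.3 y [-0.994 -0.101 -0.03 ] q [ 0.66  1.11 -1.28  1.91  1.51  1.64  2.07] F [ 0.6 -0.2  0. ]
turn -3.132
turn 0.009
fin [ 0.5615 -0.2277  0.1501] tool delta [-0.6 -0.6  5. ]
```

View pics/c9.png

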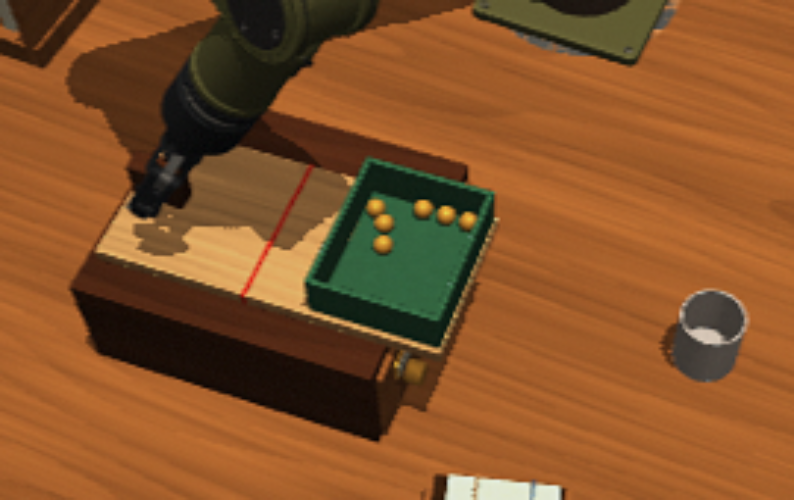

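Request:
send_rows([
  [1,0,0,3,0.01],
  [0,0,0,0,0],
  [0,0,0,0,0],
  [0,0,0,0,0],
  [0,0,0,0,0],
  [0,0,0,0,0],
  [0,0,0,0,0],
  [0,0,0,0,0],
], newtons=60)

```text
t: 42.52
tool_pos: [0.5627, -0.2231, 0.1578]
orientation: [0.168, 0.708, -0.651, 0.215]
ft_force: [0.3, -0.3, -1.6]
grip_width: 0.0231
```

```bash
python3 g.py; cat > meas.py <<'E'
from h import *
import sys
yaw=.0715;by=np.array([-np.sin(yaw),np.cos(yaw)]);bx=np.array([by[1],-by[0]])
for n in ['scene','side']:
    p=get_image(n);C=cloud(p);z=C[...,2];ok=p['z_map']>0;save(p,n+sys.argv[1])
    u=C[...,:2]@bx;v=C[...,:2]@by
    F=p['frame'].astype(int);red=ok&(F[...,0]>110)&(F[...,1]<.5*F[...,0])&(F[...,2]<.45*F[...,0])&(abs(z-.134)<.008)&(abs(C[...,0]-.55)<.1)&(v>-.18)&(v<.03)
    g=C[red]
    if len(g)>8:
        k=np.polyfit(u[red],v[red],1);print(n,'line',len(g),'v',v[red].mean().round(4),'slope vs cab deg',np.degrees(np.arctan(k[0])).round(2))
    m3=ok&(abs(z-0.179)<0.006)&(abs(C[...,0]-.54)<.1)&(v>-.09)&(v<.2)&(F[...,1]>F[...,0])
    if m3.sum()>50:
        r=cv2.minAreaRect(C[m3][:,:2].astype(np.float32));c=np.array(r[0]);print(n,'tray',m3.sum(),'u,v',(c@bx).round(4),(c@by).round(4),np.round(r[1],3),round(r[2],2))
        P=C[m3];A=np.c_[u[m3],v[m3],np.ones(m3.sum())];k=np.linalg.lstsq(A,P[:,2],rcond=None)[0];print('  tray plane tilt deg u,v',np.degrees(k[:2]).round(2),'zmean',P[:,2].mean().round(4))
    m2=ok&(abs(z-0.134)<0.006)&(v<-.085)&(v>-.36)&(abs(C[...,0]-.55)<.12)&(F[...,0]>150)
    if m2.sum()>50:
        A=np.c_[u[m2],v[m2],np.ones(m2.sum())];k=np.linalg.lstsq(A,z[m2],rcond=None)[0];print('  board tilt',np.degrees(k[:2]).round(2),z[m2].mean().round(4))
E
python3 meas.py 10
```

```text
42.5167 [ 0.563 -0.223  0.158] t [ 0.086 -0.519 -0.851] t.bx deg 2.8 phi 58.3 y [-0.995 -0.095 -0.042] q [ 0.66  1.11 -1.29  1.91  1.51  1.64  2.06] F [ 0.3 -0.3 -1.6]
turn 3.14
turn -0.002
scene line 84 v -0.1397 slope vs cab deg 1.17
scene tray 506 u,v 0.5403 -0.015 [0.155 0.127] 5.87
  tray plane tilt deg u,v [0.48 0.01] zmean 0.1783
  board tilt [1.   0.11] 0.1348
side line 67 v -0.1418 slope vs cab deg 1.22
side tray 661 u,v 0.5404 -0.0159 [0.15  0.129] 5.11
  tray plane tilt deg u,v [0.27 0.05] zmean 0.1779
  board tilt [0.75 0.12] 0.1349
```

Request:
send_rows([
  [0,0,0,0,0.012],
  [0,0,0,0,0.012],
  [0,0,0,0,0],
], newtons=25)

```text
t: 42.87
tool_pos: [0.5618, -0.2238, 0.1581]
orientation: [0.167, 0.701, -0.658, 0.218]
ft_force: [0.3, -0.2, 3.1]
grip_width: 0.0233
```

```bash
python3 g.py; python3 meas.py 11
```

```text
42.8667 [ 0.562 -0.224  0.158] t [ 0.085 -0.522 -0.849] t.bx deg 2.7 phi 58.1 y [-0.996 -0.077 -0.052] q [ 0.65  1.11 -1.29  1.91  1.51  1.64  2.04] F [ 0.3 -0.2  3.1]
turn 3.119
turn -0.023
scene line 84 v -0.1402 slope vs cab deg 0.64
scene tray 525 u,v 0.5415 -0.0154 [0.156 0.127] 4.42
  tray plane tilt deg u,v [0.54 0.2 ] zmean 0.1786
  board tilt [1.28 0.18] 0.1354
side line 68 v -0.1426 slope vs cab deg 0.6
side tray 684 u,v 0.5417 -0.017 [0.15  0.132] 4.61
  tray plane tilt deg u,v [ 0.57 -0.  ] zmean 0.1782
  board tilt [0.88 0.04] 0.1354
```

Request:
send_rows([
  [0,-4.3,0,-2.6,0.005],
  [0,-7,0,-4.3,0.005],
  [0,-8.5,0,-5.2,0],
  [0,-8.5,0,-5.2,0],
  [0,-8.5,0,-5.2,0],
  [0,-7,0,-4.3,0],
])

```text
t: 43.47
tool_pos: [0.5568, -0.1834, 0.1586]
orientation: [0.176, 0.689, -0.666, 0.224]
ft_force: [1.4, -6.0, 3.7]
grip_width: 0.0235
```

```bash
python3 g.py; python3 meas.py 12
```

```text
43.4667 [ 0.557 -0.183  0.159] t [ 0.075 -0.541 -0.838] t.bx deg 2.1 phi 56.9 y [-0.997 -0.051 -0.056] q [ 0.57  1.11 -1.28  1.93  1.47  1.68  1.92] F [ 1.4 -6.   3.7]
turn 3.094
turn -0.048
scene line 81 v -0.0999 slope vs cab deg 0.11
scene tray 527 u,v 0.5425 0.0249 [0.154 0.127] 4.29
  tray plane tilt deg u,v [0.71 0.08] zmean 0.1788
  board tilt [1.24 0.04] 0.1355
side line 75 v -0.1002 slope vs cab deg 0.1
side tray 727 u,v 0.5426 0.0267 [0.151 0.129] 3.48
  tray plane tilt deg u,v [ 0.61 -0.01] zmean 0.1784
  board tilt [ 1.07 -0.  ] 0.1358
```

Request:
send_rows([
  [0,-5,0.3,-3,-0.003],
  [0,-8,0.4,-5,-0.003],
  [0,-8.4,0.4,-5.3,-0.003],
  [0,-8.4,0.4,-5.3,-0.003],
  [0,-8.4,0.4,-5.3,-0.003],
  [0,-8.4,0.4,-5.3,-0.003],
  [0,-5,0.3,-3,0],
])

```text
t: 44.15
tool_pos: [0.5508, -0.133, 0.1596]
orientation: [0.185, 0.688, -0.663, 0.229]
ft_force: [1.1, -6.2, 5.3]
grip_width: 0.0228
```

```bash
python3 g.py; python3 meas.py 13
```

```text
44.15 [ 0.551 -0.133  0.16 ] t [ 0.069 -0.558 -0.827] t.bx deg 1.6 phi 55.8 y [-0.998 -0.052 -0.048] q [ 0.46  1.11 -1.27  1.93  1.42  1.72  1.83] F [ 1.1 -6.2  5.3]
turn 3.099
turn -0.043
scene line 89 v -0.0492 slope vs cab deg 0.2
scene tray 482 u,v 0.5389 0.0763 [0.154 0.126] 3.95
  tray plane tilt deg u,v [ 0.35 -0.34] zmean 0.1777
  board tilt [ 0.99 -0.57] 0.1357
side line 84 v -0.0504 slope vs cab deg 0.38
side tray 689 u,v 0.5396 0.0756 [0.15  0.129] 3.84
  tray plane tilt deg u,v [ 0.34 -0.52] zmean 0.1771
  board tilt [ 0.46 -0.74] 0.1361
```

Request:
send_rows([
  [0,-1.2,0,1.7,0],
  [0,-4.2,-0.3,-2.6,0.003],
  [0,-6.5,-0.3,-4,0.003],
  [0,-6.5,-0.3,-4,0.003],
  [0,-6.5,-0.3,-4,0],
  [0,-4.2,-0.3,-2.6,0],
  [0,0,0,0,0],
])

```text
t: 44.83
tool_pos: [0.5485, -0.1124, 0.1603]
orientation: [0.196, 0.679, -0.667, 0.236]
ft_force: [-1.7, 0.9, 5.1]
grip_width: 0.0235
```

```bash
python3 g.py; python3 meas.py 14
```

```text
44.8333 [ 0.549 -0.112  0.16 ] t [ 0.059 -0.581 -0.812] t.bx deg 1.0 phi 54.3 y [-0.998 -0.033 -0.048] q [ 0.4   1.11 -1.26  1.92  1.39  1.75  1.77] F [-1.7  0.9  5.1]
turn 3.083
turn -0.059
scene line 88 v -0.0285 slope vs cab deg -0.38
scene tray 430 u,v 0.5428 0.0977 [0.154 0.125] 3.25
  tray plane tilt deg u,v [ 0.13 -0.84] zmean 0.1766
  board tilt [-0.14 -0.86] 0.1361
side line 87 v -0.0303 slope vs cab deg -0.89
side tray 628 u,v 0.543 0.0959 [0.15  0.128] 2.95
  tray plane tilt deg u,v [ 0.04 -0.79] zmean 0.176
  board tilt [ 0.09 -1.02] 0.1363
```

Request:
send_rows([
  [0,-0.9,0,1.3,-0.005],
  [0,-0.9,0,1.3,-0.005],
  [0,-0.9,0,1.3,-0.005],
  [0,-0.6,0,0.8,0],
], newtons=45)

```text
t: 45.27
tool_pos: [0.5491, -0.1132, 0.1574]
orientation: [0.197, 0.683, -0.663, 0.235]
ft_force: [-2.5, -0.4, 13.0]
grip_width: 0.0232
```

```bash
python3 g.py; python3 meas.py 15
```

```text
45.2667 [ 0.549 -0.113  0.157] t [ 0.059 -0.581 -0.812] t.bx deg 1.0 phi 54.3 y [-0.998 -0.043 -0.042] q [ 0.4   1.12 -1.26  1.92  1.4   1.75  1.78] F [-2.5 -0.4 13. ]
turn 3.093
turn -0.048
scene line 88 v -0.0285 slope vs cab deg -0.33
scene tray 488 u,v 0.5428 0.0966 [0.154 0.125] 3.32
  tray plane tilt deg u,v [-0.03  0.33] zmean 0.1781
  board tilt [0.52 0.22] 0.1334
side line 85 v -0.0305 slope vs cab deg -0.47
side tray 731 u,v 0.5428 0.0953 [0.15  0.128] 3.62
  tray plane tilt deg u,v [-0.12  0.03] zmean 0.1774
  board tilt [-0.04  0.08] 0.1336
```

Request:
send_rows([
  [0,-4.3,0.1,-2.6,-0.004],
  [0,-5,0.1,-3.2,-0.004],
  [0,-5,0.1,-3.2,-0.004],
  [0,-3,0.1,-1.8,-0.003],
  [0,-0.2,0,0.3,0],
])

```text
t: 45.78
tool_pos: [0.548, -0.1022, 0.1603]
orientation: [0.206, 0.681, -0.66, 0.24]
ft_force: [-2.4, 1.3, 4.1]
grip_width: 0.0234
```

```bash
python3 g.py; python3 meas.py 16
```

```text
45.7833 [ 0.548 -0.102  0.16 ] t [ 0.056 -0.597 -0.8  ] t.bx deg 0.8 phi 53.1 y [-0.998 -0.043 -0.037] q [ 0.37  1.12 -1.25  1.91  1.38  1.77  1.76] F [-2.4  1.3  4.1]
turn 3.097
turn -0.045
scene line 85 v -0.0178 slope vs cab deg -0.57
scene tray 407 u,v 0.543 0.1082 [0.154 0.124] 3.05
  tray plane tilt deg u,v [ 0.11 -0.75] zmean 0.1763
  board tilt [ 0.29 -1.02] 0.1359
side line 89 v -0.0203 slope vs cab deg -0.95
side tray 594 u,v 0.5431 0.1066 [0.15  0.127] 3.36
  tray plane tilt deg u,v [ 0.09 -0.83] zmean 0.1758
  board tilt [-0.07 -1.14] 0.1361
```

Request:
send_rows([
  [0,-1.0,0,1.3,-0.008],
  [0,-1.0,0,1.3,-0.008],
  [0,-4,0,-1.3,-0.008],
  [0,-4,0,-1.3,-0.006],
  [0,-3,0,-0.5,-0.004],
  [0,-1,0,1.1,0],
])

```text
t: 46.38
tool_pos: [0.5488, -0.1003, 0.1577]
orientation: [0.215, 0.685, -0.652, 0.244]
ft_force: [-3.9, 5.1, 14.5]
grip_width: 0.0234
```

```bash
python3 g.py; python3 meas.py 17
```

```text
46.3833 [ 0.549 -0.1    0.158] t [ 0.055 -0.612 -0.789] t.bx deg 0.6 phi 52.1 y [-0.998 -0.058 -0.024] q [ 0.35  1.13 -1.24  1.91  1.38  1.78  1.77] F [-3.9  5.1 14.5]
turn 3.116
turn -0.026
scene line 90 v -0.015 slope vs cab deg -0.24
scene tray 483 u,v 0.5419 0.1098 [0.154 0.126] 3.67
  tray plane tilt deg u,v [0.02 0.22] zmean 0.178
  board tilt [ 0.26 -0.23] 0.1334
side line 89 v -0.017 slope vs cab deg -0.45
side tray 747 u,v 0.542 0.109 [0.151 0.128] 4.23
  tray plane tilt deg u,v [0.05 0.04] zmean 0.1774
  board tilt [-0.02  0.06] 0.1335
```

Request:
send_rows([
  [0,-4.5,0,-2.3,-0.004],
  [0,-4.9,0,-2.5,-0.004],
  [0,-4.9,0,-2.5,-0.004],
  [0,-4.5,0,-2.0,-0.003],
  [0,-1,0,0.9,-0.002],
  [0,-0.8,0,1.1,0],
])

```text
t: 46.98
tool_pos: [0.5482, -0.0941, 0.1603]
orientation: [0.227, 0.68, -0.649, 0.255]
ft_force: [-1.5, -1.0, 8.7]
grip_width: 0.023
```

```bash
python3 g.py; python3 meas.py 18
```

```text
46.9833 [ 0.548 -0.094  0.16 ] t [ 0.052 -0.639 -0.767] t.bx deg 0.3 phi 50.1 y [-0.998 -0.055 -0.021] q [ 0.32  1.13 -1.22  1.9   1.37  1.8   1.75] F [-1.5 -1.   8.7]
turn 3.115
turn -0.026
scene line 86 v -0.009 slope vs cab deg -0.22
scene tray 397 u,v 0.5423 0.1166 [0.153 0.126] 3.4
  tray plane tilt deg u,v [-0.03 -0.82] zmean 0.1763
  board tilt [ 0.47 -0.96] 0.1358
side line 90 v -0.0113 slope vs cab deg -0.46
side tray 606 u,v 0.5428 0.1148 [0.15  0.128] 3.36
  tray plane tilt deg u,v [ 0.01 -0.79] zmean 0.1757
  board tilt [-0.33 -0.85] 0.1358
```

Request:
send_rows([
  [0,-1.0,0,1.2,-0.004],
  [0,-4.1,0,-1.3,-0.004],
  [0,-4.3,0,-1.3,-0.004],
  [0,-4.3,0,-1.3,-0.003],
  [0,-1.2,0,1.3,-0.002],
  [0,-1,0,1.2,0],
])

```text
t: 47.58
tool_pos: [0.5482, -0.0936, 0.1598]
orientation: [0.238, 0.677, -0.645, 0.263]
ft_force: [-1.1, -1.8, 7.0]
grip_width: 0.0231
```

```bash
python3 g.py; python3 meas.py 19
```

```text
47.5833 [ 0.548 -0.094  0.16 ] t [ 0.049 -0.661 -0.748] t.bx deg 0.1 phi 48.4 y [-0.998 -0.054 -0.018] q [ 0.3   1.13 -1.2   1.9   1.38  1.82  1.74] F [-1.1 -1.8  7. ]
turn 3.117
turn -0.025
scene line 86 v -0.0078 slope vs cab deg -0.4
scene tray 437 u,v 0.5419 0.1176 [0.154 0.125] 3.72
  tray plane tilt deg u,v [ 0.16 -0.31] zmean 0.1769
  board tilt [ 0.56 -1.53] 0.135
side line 92 v -0.0101 slope vs cab deg -0.59
side tray 674 u,v 0.5429 0.1161 [0.15  0.128] 3.47
  tray plane tilt deg u,v [-0.05 -0.4 ] zmean 0.1764
  board tilt [ 0.08 -0.26] 0.1349
```

Request:
send_rows([
  [0,-1.2,0,1.4,-0.004],
  [0,-6.5,0,-3.3,-0.005],
  [0,-6.5,0,-3.3,-0.005],
  [0,-1.3,0,1.5,-0.003],
  [0,-1.3,0,1.5,0],
])

```text
t: 48.1
tool_pos: [0.548, -0.089, 0.1584]
orientation: [0.247, 0.674, -0.642, 0.27]
ft_force: [-1.7, -1.0, 11.1]
grip_width: 0.0233
```

```bash
python3 g.py; python3 meas.py 20
```

```text
48.1 [ 0.548 -0.089  0.158] t [ 0.048 -0.679 -0.732] t.bx deg -0.1 phi 47.1 y [-0.998 -0.055 -0.014] q [ 0.27  1.14 -1.19  1.89  1.37  1.84  1.72] F [-1.7 -1.  11.1]
turn 3.12
turn -0.021
scene line 87 v -0.0027 slope vs cab deg -0.56
scene tray 483 u,v 0.5427 0.1224 [0.154 0.125] 3.42
  tray plane tilt deg u,v [0.06 0.1 ] zmean 0.1781
  board tilt [0.6  0.43] 0.1333
side line 89 v -0.0049 slope vs cab deg -0.57
side tray 759 u,v 0.5432 0.121 [0.15  0.128] 3.71
  tray plane tilt deg u,v [0.02 0.05] zmean 0.1774
  board tilt [-0.23  0.68] 0.1335
```

```bash
python3 - <<'E'
import cv2,numpy as np
a=cv2.imread('pics/side20.png')[90:240,300:460];b=cv2.imread('pics/scene20.png')[110:250,170:370]
cv2.imwrite('pics/c20.png',np.hstack([cv2.resize(a,(400,375),interpolation=cv2.INTER_CUBIC),cv2.resize(b,(400,375),interpolation=cv2.INTER_CUBIC)]))
E
python3 edge.py
```

```text
scene ([(-1, np.int64(527), [np.float64(-0.3015), np.float64(-0.3), np.float64(-0.2106), np.float64(-0.005), np.float64(-0.0024)]), (1, np.int64(1255), [np.float64(-0.3003), np.float64(-0.296), np.float64(-0.1445), np.float64(-0.0023), np.float64(0.0528)])], np.int64(273), array([-0.0016,  0.0024,  0.0043,  0.008 ]))
side ([(-1, np.int64(1243), [np.float64(-0.3044), np.float64(-0.2982), np.float64(-0.132), np.float64(-0.0032), np.float64(-0.0012)]), (1, np.int64(457), [np.float64(-0.1597), np.float64(-0.1547), np.float64(-0.0727), np.float64(-0.0026), np.float64(-0.0012)])], np.int64(659), array([-0.0021,  0.0014,  0.0028,  0.0061]))
```

View pics/c20.png

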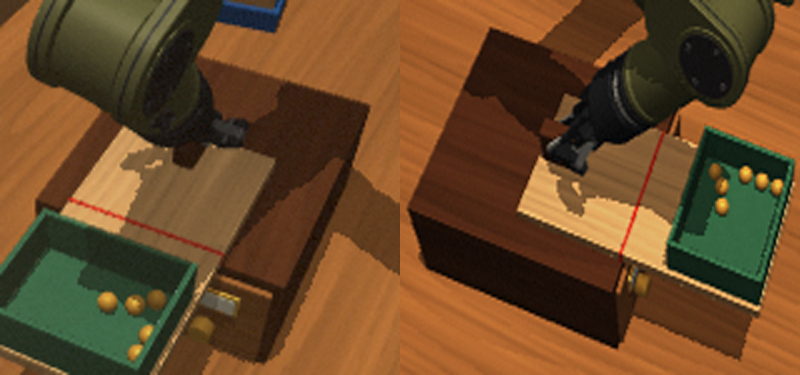

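Request:
send_rows([
  [0,-1.2,0,1.4,-0.006],
  [0,-5.6,0,-2.8,-0.008],
  [0,-1.3,0,1.5,-0.006],
  [0,-1.2,0,1.4,-0.003],
  [0,-1,0,1.1,0],
])

```text
t: 48.72
tool_pos: [0.5485, -0.0872, 0.1585]
orientation: [0.252, 0.676, -0.637, 0.274]
ft_force: [-4.4, 0.7, 14.5]
grip_width: 0.0235
```

```bash
python3 g.py; python3 meas.py 21
```

```text
48.7167 [ 0.549 -0.087  0.159] t [ 0.05  -0.689 -0.723] t.bx deg 0.0 phi 46.3 y [-0.998 -0.063 -0.008] q [ 0.26  1.14 -1.18  1.89  1.37  1.85  1.73] F [-4.4  0.7 14.5]
turn 3.13
turn -0.012
scene line 90 v -0.0004 slope vs cab deg -0.11
scene tray 498 u,v 0.5417 0.1243 [0.156 0.125] 3.94
  tray plane tilt deg u,v [0.09 0.12] zmean 0.178
  board tilt [0.54 0.41] 0.1334
side line 89 v -0.0028 slope vs cab deg -0.33
side tray 754 u,v 0.5428 0.1231 [0.15  0.128] 3.88
  tray plane tilt deg u,v [-0.07  0.06] zmean 0.1774
  board tilt [ 0.38 -0.12] 0.1335
```

```bash
python3 g.py | head -1; python3 - <<'E'
from h import *
p=get_image('scene');save(p,'scene22')
for l in ['cup','bell','stamp','cardbox']:
    t=tip_of(l,p);print(l,[w(p,*t[0]['point']).round(3)] if t else None)
print(state()['tool_pos'].round(4),state()['ft_force'].round(1),state()['t'])
print(sign_off())
E
```

```text
48.8167 [ 0.549 -0.087  0.159] t [ 0.05  -0.688 -0.724] t.bx deg 0.0 phi 46.3 y [-0.998 -0.063 -0.008] q [ 0.26  1.14 -1.18  1.89  1.37  1.85  1.73] F [-2.8  0.1 12. ]
cup [array([0.469, 0.308, 0.029])]
bell [array([0.676, 0.44 , 0.04 ])]
stamp [array([0.704, 0.35 , 0.023])]
cardbox [array([0.733, 0.201, 0.067])]
[ 0.5485 -0.0871  0.1586] [-2.6  0.2 12.8] 49.0667
the job is handed in; nothing more can be done
None
```

I poured all six knobs into the green tray and stood the empty cup upright on the table. I then slid the board by its grip until the red line was level with the cabinet's front edge. I handed in at about 49 s with the grip still held and about 12 N down on it.

- **Knobs and cup:** the picture after the pour shows six balls in the tray and nothing left in the cup. The cup now stands upright about 8 mm from where it started.
- **Red line:** the two cameras put it at −0.4 mm and −2.8 mm along the cabinet's front axis. The front edge measures about −1.5 mm, so the line is level with it within the 2 mm calibration.
- **Square and flat:** the board is turned about 0.1–0.3° from the cabinet. The tray tilts by about 0.1°.
- **Bystanders:** the bell, stamp and card box read within about 10 mm of where they started, and the arm was not driven near them.

**What went less well:**
- **Lift during the slide:** the rear of the board rose briefly, giving about 1° of tilt (2–3 mm). I pressed it flat again each time, and it never tipped.
- **Yaw when gripping:** closing the jaws turned the board by about 1.2°. I corrected that while sliding.
- **Remaining doubt:** in the final readings the bare board's tilt, as opposed to the tray's, came out noisy at up to 0.5°.
- **How I tilted the tool:** the moves only turn the tool about its own axis. I tilted it for pouring by pushing the arm against its reach and joint limits. The board was therefore gripped from a slant, not straight down.

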